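# Load the polishing tub with the tagged castings

## Robot

A 7-joint arm with a two-finger parallel gripper is mounted at the origin on the work surface. World frame = base frame: x ahead of the robot, y to its left, z up, the work surface at z = 0. Lengths are in m, angles in rad, forces in N, time in s.
With the tool pointing down it reaches from about 0.425 to 0.925 m from the base axis. Payload 6.8 kg.
Tool frame: the origin (TCP) lies midway between the tips of the shut fingers; the grasp point (between the pads) lies 19 mm behind it; z points along the fingers, y is the line along which they close (so a half turn about z gives the same grasp; the last joint's range is limited). The gripper opens to 88 mm and grips with 3 to 60 N. Pads are 20 mm wide; open, the fingers measure 115 mm over their backs; the gripper's body (75 mm by 178 mm) begins 61 mm behind the grasp point.
Start: joints at [-1.239, 0.477, 0.022, 1.555, -0.011, 1.109, -0.083], TCP at [0.287, 0.611, 0.223] pointing down, gripper open.
Joint ranges: [-2.96, 2.96], [-0.34, 2.1], [-1.41, 1.46], [0.24, 2.44], [-1.37, 4.51], [0.17, 1.92], [-2.96, 2.96]. Speed limits (rad/s): [2.39, 2.39, 3.14, 3.14, 3.14, 3.14, 3.14].

## Interface

Orientations are given as a rotation vector (axis times angle).
In Python, from rig import ctrl, imaging gives the robot as it stands.
- The arm moves only by the tool step_arm, never from a script. Its argument "commands" is a list of rows, each an object with "claw": the opening, from -1 (shut) to 1 (fully open); "dp": the shift along the tool's x, y, z normalised to -1 to 1, where 1 is 20 mm, a list of three; "turn": the turn, a rotation vector about the tool's x, y, z normalised to -1 to 1, where 1 is 0.1 rad, a list of three. A call has 1 to 20 rows; each row shifts and turns the commanded pose from where the row before left it, along the tool's axes as they then stand; what a row does not reach is not made up. A row lasts 1/12 s, in which the tool goes at most 41.7 mm and 7.16 degrees, less where a joint would pass 70% of its speed; a pose out of reach is approached as far as the arm can. A call with a number of a shift or a turn outside -1 to 1 is refused whole. A call with a gripper value outside its range is refused whole. The fingers move at their own pace and stop on an object; "squeeze" is the grip in N (left out, the last holds). Time passes only in rows, so rows that do not move let the fingers close. It gives the time, the measured TCP pose, the force, the opening and the grip force at its end, in the units of the state.
- ctrl.get_state(): the state, without advancing time (a new reading comes with each control period).
- imaging.capture(name): name is "scene" or "top"; returns a dict with "img" (384x512x3 uint8, red, green, blue), "camera_matrix" (3x3 intrinsics, pixels), "k1" (the pictures are not rectified: a ray, as slopes to the right and down, at radius r is drawn at 1 + k1 r^2 times it, then the intrinsics apply), "camera_from_world" (4x4, takes a point from world to camera coordinates). Camera axes: x right, y up, looking along -z (the intrinsics and any distortion apply to the point x, -y, -z); pixel columns grow to the right and rows downward; lengths in m; the calibration is good to about 2 mm. A picture is of the moment at which its call begins. There is no depth.
- ctrl.sign_off(): hands the job in; it is judged then, once.
The state is a dict: "clock": time; "joint_pos": joint angles; "joint_vel": joint speeds; "effort": joint torques, N m; "position": TCP position; "ee_rot": TCP orientation; "wrist_force": force on the tool from outside, world axes, zero at the start; "torque": the same for the moment, N m; "gripper_width": opening from 0.0 (shut) to 1.0 (fully open); "grasp_force": force on a finger pad.
Only numpy, scipy, OpenCV 4.12 (cv2) and the standard library are available. Lean on these libraries where they do the work, as an engineer would, in place of code of your own. Each camera call takes 0.05 s, during which the arm holds its last target. There are 200 camera calls.

## Task

The round metal tag on the console's green pad says which castings are next: brass or pale steel. First turn the console's timer back to its zero mark; then unscrew the polishing tub's orange cap, swing it aside on its arm, put every casting of the tagged metal into the tub, swing the cap back over the tub and screw it fully home. Leave the castings of the other metal out of the tub and the other things on the bench undisturbed, and leave the timer at zero.

Things in the scene. Friction and masses are not known exactly. Their poses are not given: they have to be found in the camera images.
- tub_floor (a point): Centre of the tub's inner floor, 51 mm above the bench, rubber-lined. The tub is fixed: a grey cylinder 148 mm across outside, 136 mm inside, rim 125 mm above the bench, on a blue foot 176 mm across. In this point's frame (z up; its turn varies) the 28 mm steel post of the swing arm stands at x = 0, y = +150 mm.
- cap (a joint): Twist of the orange screw cap, rad: 0 = fully home, 2.6 = fully unscrewed (stop); grows counter-clockwise from above; stays where left (friction 0.12 N m). It rises 4.5 mm per rad. 156 mm across; an 8 mm deep plug below sits inside the rim, so the arm can swing, either way, only when the cap is unscrewed past 1.9 rad: unscrew it to the stop, and do not screw down before it is back.
- cap_grip (a point): Grip point of the cap: on its axis, mid-height of the orange grip bar on top, 189 mm above the bench when tight (up to 201 mm unscrewed). The bar is 60 mm long along this point's x, 20 mm wide along its y, and 42 mm tall (21 mm above and below this point). The steel swing arm (top face 158 mm above the bench) passes underneath the bar.
- swing (a joint): Angle of the swing arm that carries the cap, rad: 0 = cap centred over the tub (stop), 1.75 = fully aside (stop); grows clockwise seen from above (at yaw 0 the cap moves towards the robot and to its left); stays where left (friction about 0.15 N m). Past 1.2 rad the mouth is clear.
- swing_handle (a point): Point on the axis of the red upright handle of the swing arm, a round post 18 mm across, from 158 to 208 mm above the bench; this point lies 185 mm above the bench, 65 mm from the pivot axis and 85 mm from the cap's axis. The point's y points from the cap's axis to the pivot.
- swing_pivot (a point): Point on the vertical pivot axis of the swing arm (arm's top face, 158 mm above the bench). The cap's axis is 150 mm from it; the pivot boss is 34 mm across, its top 166 mm above the bench.
- timer (a joint): Timer knob angle, rad: 0 = white pointer line on the red zero mark (console's front edge, -x side); grows clockwise seen from above. It turns past zero, with no click, to a stop at -0.6, and to 3.6 the other way; starts at 0.7 to 2.3; stays where left (friction 0.05 N m).
- timer_grip (a point): Grip point of the timer knob, on its axis, 74 mm above the bench: a black bar 50 mm long along this point's x, 16 mm wide, top 90 mm above the bench, on a disc 52 mm across (top 54 mm above the bench). The pointer is the bar's -x end. The grey console below is a fixed box 90 x 160 x 45 mm; the knob is 37 mm to the +y side of its middle.
- tag_pad (a point): Centre of the green round pad (62 mm across) on the console's top, 46 mm above the bench. The tag lying here decides which castings are loaded.
- tag_brass: Fixed round tag of yellow brass, 52 mm across, 7 mm thick; lies either on the green pad (load the brass castings) or on the wooden spare-tag block beyond. Origin: centre of its underside.
- tag_steel: Fixed round tag of pale steel, 52 mm across, 7 mm thick; lies either on the green pad (load the steel castings) or on the wooden spare-tag block beyond. Origin: centre of its underside.
- brass1: A dog-bone drawer-pull casting of yellow brass, 82 mm long, 18 mm thick, 0.15 to 0.3 kg: a straight bar 18 mm wide between two round end bosses 28 mm across (boss centres 27 mm either side of the middle). Loose, lies flat on the bench mat. Origin: centre of its underside, x along its length, z up. Absent (None) in some runs.
- brass2: A dog-bone drawer-pull casting of yellow brass, 82 mm long, 18 mm thick, 0.15 to 0.3 kg: a straight bar 18 mm wide between two round end bosses 28 mm across (boss centres 27 mm either side of the middle). Loose, lies flat on the bench mat. Origin: centre of its underside, x along its length, z up. Absent (None) in some runs.
- brass3: A dog-bone drawer-pull casting of yellow brass, 82 mm long, 18 mm thick, 0.15 to 0.3 kg: a straight bar 18 mm wide between two round end bosses 28 mm across (boss centres 27 mm either side of the middle). Loose, lies flat on the bench mat. Origin: centre of its underside, x along its length, z up. Absent (None) in some runs.
- steel1: A dog-bone drawer-pull casting of pale grey steel, 82 mm long, 18 mm thick, 0.15 to 0.3 kg: a straight bar 18 mm wide between two round end bosses 28 mm across (boss centres 27 mm either side of the middle). Loose, lies flat on the bench mat. Origin: centre of its underside, x along its length, z up. Absent (None) in some runs.
- steel2: A dog-bone drawer-pull casting of pale grey steel, 82 mm long, 18 mm thick, 0.15 to 0.3 kg: a straight bar 18 mm wide between two round end bosses 28 mm across (boss centres 27 mm either side of the middle). Loose, lies flat on the bench mat. Origin: centre of its underside, x along its length, z up. Absent (None) in some runs.
- steel3: A dog-bone drawer-pull casting of pale grey steel, 82 mm long, 18 mm thick, 0.15 to 0.3 kg: a straight bar 18 mm wide between two round end bosses 28 mm across (boss centres 27 mm either side of the middle). Loose, lies flat on the bench mat. Origin: centre of its underside, x along its length, z up. Absent (None) in some runs.
- compound_bar: Bystander: brick-red bar of polishing compound, 110 x 45 x 38 mm, loose. Origin: centre of its underside.
- felt_wheel: Bystander: off-white felt wheel lying flat, 124 mm across, 26 mm thick, loose. Origin: centre of its underside.
- paste_jar: Bystander: jar of paste with a green lid, 72 mm across, 85 mm tall, loose. Origin: centre of its underside.
Not all that is in view belongs to the job. What is shaped like the steel3 but pink is not meant.

How it is judged:
By the outcome, as a careful person would: the job done as asked, in the order asked, and still so for the second after the job is handed in, with the robot touching nothing.
Of brass1, brass2, brass3 only 2 to 3 are there at a start; the rules pass over those that are not, and their reading is None.
Of steel1, steel2, steel3 only 2 to 3 are there at a start; the rules pass over those that are not, and their reading is None.
At some moment in a run one of brass1, brass2, brass3, steel1, steel2, steel3 may be knocked a few centimetres aside while the robot is not near it.
Once in a run the grip may slacken for a moment while it holds something.
It also fails if it takes over 210 s, if anything falls off the work surface, if the arm or the gripper's body presses on something with over 40 N, if the wrist force passes 120 N, or if a joint passes its speed limit or range.

## Working session

There is one attempt and no reset: what is moved stays moved. The work goes in short steps, Python scripts to look and compute and a tool call to move; the robot and the scene stay as the last step left them, time stands still between calls to the robot, and variables do not carry over. Pictures are saved under pics/ and viewed, at most 14 in all, crops included, and the job is handed in when it is done.

Besides the shell and the picture viewer there is one more tool, called in YAML: its name, and indented under it one key for each argument. step_arm: Moves the arm, as the interface text tells. Scaled input: -1 to 1 covers 20 mm each way for a shift and 0.1 rad each way for a turn. Its arguments: {"type":"object","properties":{"commands":{"type":"array","items":{"type":"object","properties":{"claw":{"type":"number"},"dp":{"type":"array","items":{"type":"number"}},"turn":{"type":"array","items":{"type":"number"}}}}},"squeeze":{"type":"number"}},"required":["commands"]}

```bash
mkdir -p pics; ls
cat > h.py <<'E'
import numpy as np, cv2
from scipy.spatial.transform import Rotation as R
from rig import ctrl, imaging
def cap(n):
    c=imaging.capture(n); c['img']=np.asarray(c['img']); return c
def ray(c,u,v):
    K=np.array(c['camera_matrix']); T=np.array(c['camera_from_world'])
    d=np.array([(u-K[0,2])/K[0,0],(v-K[1,2])/K[1,1]]); p=d.copy()
    for _ in range(30): p=d/(1+c['k1']*(p@p))
    Rm=T[:3,:3]; return -Rm.T@T[:3,3], Rm.T@np.array([p[0],-p[1],-1.])
def onz(c,u,v,z):
    o,d=ray(c,u,v); return o+d*(z-o[2])/d[2]
def proj(c,P):
    K=np.array(c['camera_matrix']); T=np.array(c['camera_from_world'])
    q=T[:3,:3]@np.array(P,float)+T[:3,3]; p=np.array([q[0],-q[1]])/-q[2]
    p=p*(1+c['k1']*(p@p)); return np.array([K[0,0]*p[0]+K[0,2],K[1,1]*p[1]+K[1,2]])
def save(c,name,box=None,s=1.5):
    im=c['img'][...,::-1]
    if box: x0,y0,x1,y1=box; im=im[y0:y1,x0:x1]
    cv2.imwrite('pics/'+name,cv2.resize(im,None,fx=s,fy=s,interpolation=cv2.INTER_CUBIC))
E
python3 - <<'E'
from h import *
for n in('scene','top'):
    c=cap(n); save(c,n+'0.png'); o,d=ray(c,256,192); print(n,o,d,c['k1'])
s=ctrl.get_state(); print(s)
E
```

```text
pics
scene [ 1.01292948 -0.80281614  1.03513768] [-0.36603541  0.61152228 -0.70167567] -0.17847437163493587
top [ 0.33745007 -0.03010026  1.32946162] [ 0.16818225  0.04192052 -0.9850221 ] -0.04899947333318534
{'clock': 0.1, 'joint_pos': array([-1.23912456,  0.47773096,  0.02234887,  1.55627714, -0.01148293,
        1.10929414, -0.08310589]), 'joint_vel': array([ 0.00077967, -0.00062925,  0.00133074, -0.00359321,  0.00091944,
        0.00059366, -0.00104252]), 'effort': array([ 3.81077814e-03, -5.84086239e+01,  1.54002417e+00, -2.73308927e+01,
       -5.41762251e-02,  1.30904058e-02,  8.92048342e-05]), 'position': array([0.28716961, 0.61030716, 0.22180186]), 'ee_rot': array([-6.85165646e-01, -3.06574598e+00,  2.46071673e-03]), 'wrist_force': array([-0.12937763, -1.39121441, -0.70763516]), 'torque': array([-0.01720045, -0.02835339, -0.05103582]), 'grasp_force': 0.0, 'gripper_width': 0.9993660427075683}
```

View pics/top0.png

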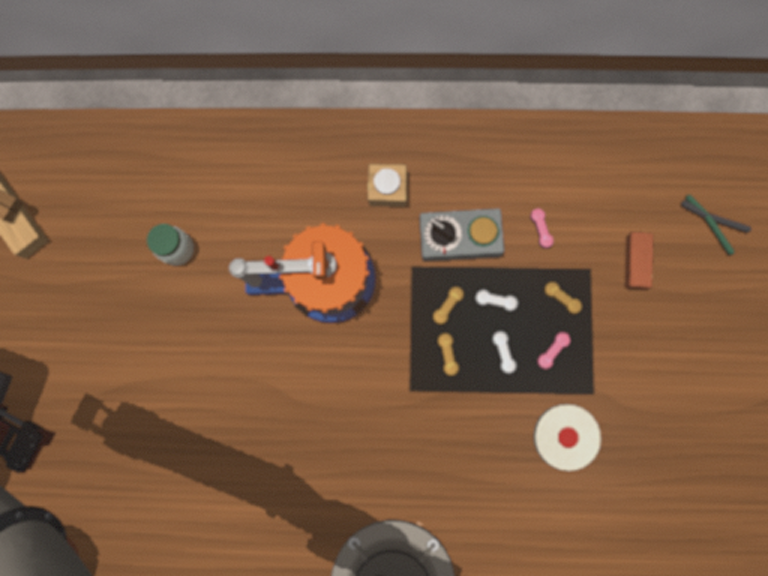

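View pics/scene0.png

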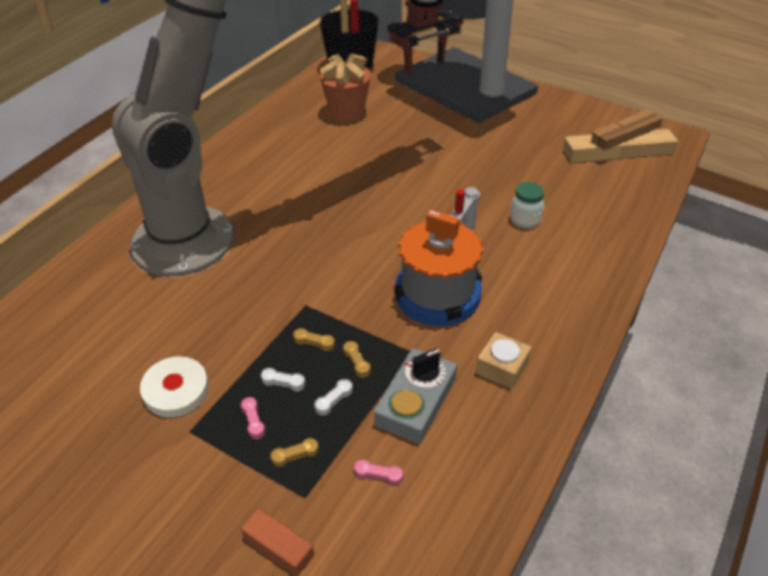

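Top view: the brass tag is on the green pad at display (483,230), so brass is to be loaded. Brass castings are at (448,305), (563,297) and (448,354). Look-alikes are steel at (497,300) and (504,352), and pink at (554,350) and (542,227). The cap is at (325,268), red handle (270,262), pivot (237,268) and knob (443,233).

```bash
cat >> h.py <<'E'
def blobs(c,lo,hi,amin=20,box=None):
    hsv=cv2.cvtColor(c['img'],cv2.COLOR_RGB2HSV); m=cv2.inRange(hsv,lo,hi)
    if box: k=np.zeros_like(m); k[box[1]:box[3],box[0]:box[2]]=255; m&=k
    out=[]
    for q in cv2.findContours(m,cv2.RETR_EXTERNAL,cv2.CHAIN_APPROX_NONE)[0]:
        a=cv2.contourArea(q)
        if a>=amin: out.append((a,q[:,0,:].astype(float)))
    return out
def rect(c,q,z):
    P=np.array([onz(c,u,v,z)[:2] for u,v in q]).astype(np.float32)
    (x,y),(w,h),a=cv2.minAreaRect(P*1000)
    if w<h: w,h,a=h,w,a+90
    return np.round([x,y,w,h,(a+90)%180-90],1)
BR=((12,110,90),(26,255,255))
MAT=(270,178,400,265)
E
python3 - <<'E'
from h import *
t=cap('top'); s=cap('scene')
for a,q in blobs(t,*BR,box=MAT): print('brass top',q.mean(0),rect(t,q,.012))
for a,q in blobs(s,*BR,box=(130,205,273,325)): print('brass scn',q.mean(0),rect(s,q,.012))
for a,q in blobs(t,(0,0,150),(180,40,255),box=MAT): print('steel',q.mean(0),rect(t,q,.012))
for n,c,b in(('t',t,(180,140,260,215)),('s',s,(260,120,330,190))):
  for a,q in blobs(c,(3,180,120),(14,255,255),box=b): print(n,'orange',a,q.mean(0),rect(c,q,.15))
  for a,q in blobs(c,(0,150,80),(2,255,255),5,box=b)+blobs(c,(174,150,80),(180,255,255),5,box=b): print(n,'red',a,q.mean(0),onz(c,*q.mean(0),.19))
for a,q in blobs(t,(60,10,40),(120,90,140),300,box=(275,130,340,180)): print('console',a,rect(t,q,.045))
save(t,'crop_top.png',(145,130,345,185),4); save(s,'crop_s.png',(245,120,345,300),3.3)
E
```

```text
brass top [298.29230769 235.76923077] [ 433.9 -100.2   84.7   30.6   12.2]
brass top [298.36666667 203.01666667] [ 531.6 -100.2   84.6   30.3  -33.8]
brass top [374.98333333 197.93333333] [ 549.7 -326.6   84.1   30.9   52.9]
brass top [339.32352941 227.87535014] [ 480.9 -208.9  384.2  254.5  -89.2]
brass scn [195.94444444 300.5       ] [ 545.9 -322.6   83.1   33.9   52.8]
brass scn [153.05298013 314.0397351 ] [ 4.767e+02 -4.257e+02  1.881e+02  7.710e+01  1.000e-01]
brass scn [245.31111111 306.55      ] [ 678.1 -271.4  181.4  131.7   89.7]
brass scn [267.79545455 267.97727273] [ 648.7 -144.    52.6   29.2  -60.8]
brass scn [237.58181818 238.14545455] [528.  -94.9  88.8  29.8 -34.1]
brass scn [208.75409836 225.1147541 ] [430.  -97.   84.5  35.5  13.2]
brass scn [244.16216216 213.64864865] [4.924e+02 9.400e+00 2.192e+02 8.150e+01 1.000e-01]
brass scn [154.22123894 231.38495575] [ 351.1 -189.4  286.1  214.1  -49. ]
steel [335.85245902 234.24590164] [ 440.7 -209.8   79.9   26.9   17.2]
steel [330.56666667 199.66666667] [ 542.  -195.9   79.6   26.    78.8]
t orange 202.0 [213.94444444 160.56944444] [624.4 137.7  73.5  67.3 -34.2]
s orange 1655.5 [293.05369128 163.38255034] [585.  121.2 168.  161.   80.2]
s red 38.5 [306.29032258 133.77419355] [0.57627236 0.21458948 0.19      ]
```

View crops.

View pics/crop_top.png

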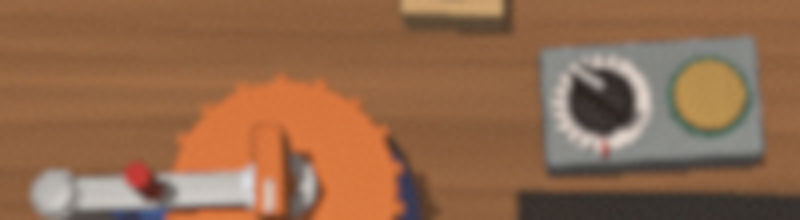

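View pics/crop_s.png

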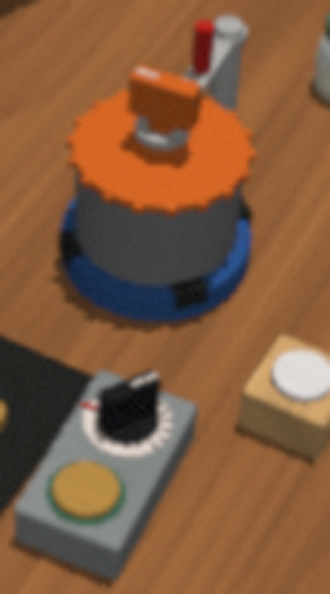

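Crops: the knob's white pointer runs from (572,65) to (603,88) in the top crop, and the red zero mark is at (604,148) below it. So the timer is near 2.2 rad. The cap bar lies roughly along world x, the red handle is at (140,180) and the pivot at (55,190).

Run:
```python
from h import *
t=cap('top'); s=cap('scene')
T=lambda x,y,z:onz(t,145+x/4-.4,130+y/4-.4,z)[:2]
S=lambda x,y,z:onz(s,245+x/3.3-.35,120+y/3.3-.35,z)[:2]
r=lambda a:np.round(np.array(a)*1000,1)
cn=[T(542,48,.045),T(754,37,.045),T(764,160,.045),T(548,168,.045)]
print('console corners',r(cn),'centre',r(np.mean(cn,0)))
print('pad',r(T(709,95,.05)),r(S(86,490,.05)),'ring ctr',r(T(601,103,.047)),'zero',r(T(604,148,.046)),r(S(88,406,.046)))
print('pointer T',r(T(572,65,.09)),r(T(603,88,.09)),'S',r(S(157,376,.09)),r(S(130,388,.09)))
print('pivot T',r(T(53,188,.166)),'S',r(S(231,26,.166)),'handle',r(T(137,178,.208)),r(S(205,25,.208)))
# cap via orange contour outer disc, cap top z ~ .15
for n,c,b in(('t',t,(180,140,260,215)),('s',s,(260,120,330,190))):
  qs=[q for a,q in blobs(c,(3,150,80),(16,255,255),30,box=b)]
  q=np.vstack(qs); P=np.array([onz(c,u,v,.15)[:2] for u,v in q]).astype(np.float32)*1000
  print(n,len(qs),cv2.minEnclosingCircle(P))
save(t,'cap_t.png',(145,140,265,220),6.5); save(s,'cap_s.png',(265,130,330,170),8)
```

```text
console corners [[ 708.7  -43.5]
 [ 719.  -199.6]
 [ 626.3 -206.2]
 [ 618.2  -48.9]] centre [ 668.  -124.6]
pad [ 673.2 -165.8] [ 672.  -163.9] ring ctr [667.  -87.2] zero [633.5 -89.6] [630.8 -87. ]
pointer T [683.4 -64.5] [666.9 -86.6] S [680.  -64.9] [667.3 -86.5]
pivot T [574.1 282.2] S [572.2 284.3] handle [572.8 216.8] [573.2 221.6]
t 1 ((577.4825439453125, 130.18870544433594), 82.6104965209961)
s 1 ((570.555419921875, 173.58714294433594), 190.45907592773438)
```

View pics/cap_t.png

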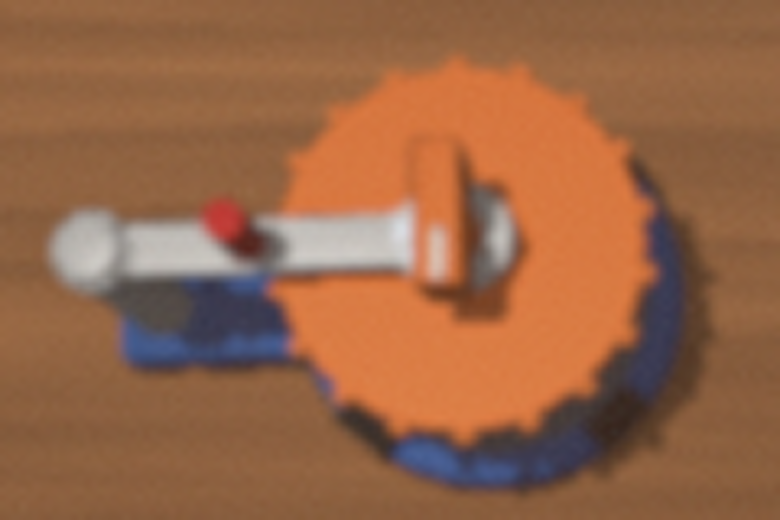

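```bash
cat >> h.py <<'E'
def plan(x,y,z,psi=None):
    """tool-frame shift left (units of 20 mm) and turn (units of 0.1 rad) to TCP x,y,z (mm) and closing-line angle psi (deg)"""
    s=ctrl.get_state(); r=R.from_rotvec(s['ee_rot']); M=r.as_matrix()
    now=np.degrees(np.arctan2(M[1,1],M[0,1])); p=s['position']
    if psi is None: psi=now
    tgt=R.from_matrix(np.array([[np.sin(np.radians(psi))*-1,np.cos(np.radians(psi)),0],[np.cos(np.radians(psi)),np.sin(np.radians(psi)),0],[0,0,-1]]))
    print('t%.1f'%s['clock'],'pos',np.round(p*1000,1),'psi %.1f'%now,'j7 %.2f'%s['joint_pos'][6],'F',np.round(s['wrist_force'],1),'w %.3f'%s['gripper_width'])
    d=np.array([x,y,z])/1000-p
    print(' dp now',np.round(M.T@d/.02,2),' turn',np.round((r.inv()*tgt).as_rotvec()/.1,2),' dp after turn',np.round(tgt.as_matrix().T@d/.02,2))
E
python3 - <<'E'
from h import *
t=cap('top')
T=lambda x,y,z:onz(t,145+x/6.5-.4,140+y/6.5-.4,z)[:2]*1000
for p in((411,138),(457,138),(461,287),(413,287),(436,212)): print(np.round(T(*p,.21),1))
plan(667,-87.3,300,-34)
E
```

```text
[608. 143.]
[608.2 124.7]
[548.4 121. ]
[548.2 139.9]
[578.3 132. ]
t0.3 pos [287.3 610.7 222.4] psi 64.8 j7 -0.08 F [ 0.6 -0.4 -0.1] w 1.000
 dp now [-32.04 -23.49  -3.87]  turn [-0.    0.   17.24]  dp after turn [-18.32  35.25  -3.88]
```

step_arm:
  commands:
    - {"dp":[0,0,-0.3],"turn":[0,0,1],"claw":0.2}
    - {"dp":[0,0,-0.3],"turn":[0,0,1],"claw":0.2}
    - {"dp":[0,0,-0.3],"turn":[0,0,1],"claw":0.2}
    - {"dp":[0,0,-0.3],"turn":[0,0,1],"claw":0.2}
    - {"dp":[0,0,-0.3],"turn":[0,0,1],"claw":0.2}
    - {"dp":[0,0,-0.3],"turn":[0,0,1],"claw":0.2}
    - {"dp":[0,0,-0.3],"turn":[0,0,1],"claw":0.2}
    - {"dp":[0,0,-0.3],"turn":[0,0,1],"claw":0.2}
    - {"dp":[0,0,-0.3],"turn":[0,0,1],"claw":0.2}
    - {"dp":[0,0,-0.3],"turn":[0,0,1],"claw":0.2}
    - {"dp":[0,0,-0.3],"turn":[0,0,1],"claw":0.2}
    - {"dp":[0,0,-0.3],"turn":[0,0,1],"claw":0.2}
    - {"dp":[0,0,-0.3],"turn":[0,0,1],"claw":0.2}
    - {"dp":[0,0,0],"turn":[0,0,1],"claw":0.2}
    - {"dp":[0,0,0],"turn":[0,0,1],"claw":0.2}
    - {"dp":[0,0,0],"turn":[0,0,1],"claw":0.2}
    - {"dp":[0,0,0],"turn":[0,0,1],"claw":0.2}
    - {"dp":[0,0,0],"turn":[0,0,0.24],"claw":0.2}
    - {"dp":[0,0,0],"turn":[0,0,0],"claw":0.2}

```text
clock: 1.93
position: [0.2872, 0.6108, 0.3006]
ee_rot: [2.772, 1.477, -0.0]
wrist_force: [-0.2, 0.3, -1.0]
gripper_width: 0.6
grasp_force: 0.0
```

```bash
python3 -c "
from h import *
plan(667,-87.3,300,-34)"
```

```text
t1.9 pos [287.2 610.8 300.6] psi -33.9 j7 -1.67 F [-0.2  0.3 -1. ] w 0.600
 dp now [-18.38  35.23   0.04]  turn [0.   0.   0.02]  dp after turn [-1.832e+01  3.526e+01  3.000e-02]
```

step_arm:
  commands:
    - {"dp":[-0.51,0.98,0]}
    - {"dp":[-0.51,0.98,0]}
    - {"dp":[-0.51,0.98,0]}
    - {"dp":[-0.51,0.98,0]}
    - {"dp":[-0.51,0.98,0]}
    - {"dp":[-0.51,0.98,0]}
    - {"dp":[-0.51,0.98,0]}
    - {"dp":[-0.51,0.98,0]}
    - {"dp":[-0.51,0.98,0]}
    - {"dp":[-0.51,0.98,0]}
    - {"dp":[-0.51,0.98,0]}
    - {"dp":[-0.51,0.98,0]}
    - {"dp":[-0.51,0.98,0]}
    - {"dp":[-0.51,0.98,0]}
    - {"dp":[-0.51,0.98,0]}
    - {"dp":[-0.51,0.98,0]}
    - {"dp":[-0.51,0.98,0]}
    - {"dp":[-0.51,0.98,0]}
    - {"dp":[-0.51,0.98,0]}
    - {"dp":[-0.51,0.98,0]}

```text
$.commands[0]: bad value
```

step_arm:
  commands:
    - {"dp":[-0.51,0.98,0]}
    - {"dp":[-0.51,0.98,0]}
    - {"dp":[-0.51,0.98,0]}
    - {"dp":[-0.51,0.98,0]}
    - {"dp":[-0.51,0.98,0]}
    - {"dp":[-0.51,0.98,0]}
    - {"dp":[-0.51,0.98,0]}
    - {"dp":[-0.51,0.98,0]}
    - {"dp":[-0.51,0.98,0]}
    - {"dp":[-0.51,0.98,0]}
    - {"dp":[-0.51,0.98,0]}
    - {"dp":[-0.51,0.98,0]}
    - {"dp":[-0.51,0.98,0]}
    - {"dp":[-0.51,0.98,0]}
    - {"dp":[-0.51,0.98,0]}
    - {"dp":[-0.51,0.98,0]}
    - {"dp":[0,0,0]}
    - {"dp":[0,0,0]}
    - {"dp":[0,0,0]}

```text
$.commands[0]: bad value
```

```bash
python3 -c "
from h import *
plan(667,-87.3,61,-34)"
```

```text
t1.9 pos [287.2 610.8 300.6] psi -33.9 j7 -1.67 F [-0.2  0.3 -1. ] w 0.600
 dp now [-18.38  35.23  11.99]  turn [0.   0.   0.02]  dp after turn [-18.32  35.26  11.98]
```

step_arm:
  commands:
    - {"dp":[-0.51,0.98,0],"turn":[0,0,0],"claw":0.2}
    - {"dp":[-0.51,0.98,0],"turn":[0,0,0],"claw":0.2}
    - {"dp":[-0.51,0.98,0],"turn":[0,0,0],"claw":0.2}
    - {"dp":[-0.51,0.98,0],"turn":[0,0,0],"claw":0.2}
    - {"dp":[-0.51,0.98,0],"turn":[0,0,0],"claw":0.2}
    - {"dp":[-0.51,0.98,0],"turn":[0,0,0],"claw":0.2}
    - {"dp":[-0.51,0.98,0],"turn":[0,0,0],"claw":0.2}
    - {"dp":[-0.51,0.98,0],"turn":[0,0,0],"claw":0.2}
    - {"dp":[-0.51,0.98,0],"turn":[0,0,0],"claw":0.2}
    - {"dp":[-0.51,0.98,0],"turn":[0,0,0],"claw":0.2}
    - {"dp":[-0.51,0.98,0],"turn":[0,0,0],"claw":0.2}
    - {"dp":[-0.51,0.98,0],"turn":[0,0,0],"claw":0.2}
    - {"dp":[-0.51,0.98,0],"turn":[0,0,0],"claw":0.2}
    - {"dp":[-0.51,0.98,0],"turn":[0,0,0],"claw":0.2}
    - {"dp":[-0.51,0.98,0],"turn":[0,0,0],"claw":0.2}
    - {"dp":[-0.51,0.98,0],"turn":[0,0,0],"claw":0.2}
    - {"dp":[-0.51,0.98,0],"turn":[0,0,0],"claw":0.2}
    - {"dp":[-0.51,0.98,0],"turn":[0,0,0],"claw":0.2}

```text
clock: 3.43
position: [0.4778, 0.2603, 0.3009]
ee_rot: [-2.771, -1.48, -0.001]
wrist_force: [-0.4, -0.1, -0.2]
gripper_width: 0.602
grasp_force: 0.0
```

step_arm:
  commands:
    - {"dp":[-0.51,0.98,0],"turn":[0,0,0],"claw":0.2}
    - {"dp":[-0.51,0.98,0],"turn":[0,0,0],"claw":0.2}
    - {"dp":[-0.51,0.98,0],"turn":[0,0,0],"claw":0.2}
    - {"dp":[-0.51,0.98,0],"turn":[0,0,0],"claw":0.2}
    - {"dp":[-0.51,0.98,0],"turn":[0,0,0],"claw":0.2}
    - {"dp":[-0.51,0.98,0],"turn":[0,0,0],"claw":0.2}
    - {"dp":[-0.51,0.98,0],"turn":[0,0,0],"claw":0.2}
    - {"dp":[-0.51,0.98,0],"turn":[0,0,0],"claw":0.2}
    - {"dp":[-0.51,0.98,0],"turn":[0,0,0],"claw":0.2}
    - {"dp":[-0.51,0.98,0],"turn":[0,0,0],"claw":0.2}
    - {"dp":[-0.51,0.98,0],"turn":[0,0,0],"claw":0.2}
    - {"dp":[-0.51,0.98,0],"turn":[0,0,0],"claw":0.2}
    - {"dp":[-0.51,0.98,0],"turn":[0,0,0],"claw":0.2}
    - {"dp":[-0.51,0.98,0],"turn":[0,0,0],"claw":0.2}
    - {"dp":[-0.51,0.98,0],"turn":[0,0,0],"claw":0.2}
    - {"dp":[-0.51,0.98,0],"turn":[0,0,0],"claw":0.2}
    - {"dp":[-0.51,0.98,0],"turn":[0,0,0],"claw":0.2}
    - {"dp":[-0.51,0.98,0],"turn":[0,0,0],"claw":0.2}
    - {"dp":[0,0,0],"turn":[0,0,0],"claw":0.2}
    - {"dp":[0,0,0],"turn":[0,0,0],"claw":0.2}

```text
clock: 5.1
position: [0.6672, -0.0894, 0.3004]
ee_rot: [2.774, 1.475, -0.001]
wrist_force: [-0.9, 0.8, -0.2]
gripper_width: 0.598
grasp_force: 0.0
```

```bash
python3 -c "
from h import *
plan(667,-87.3,61,-34)"
```

```text
t5.1 pos [667.2 -89.4 300.4] psi -34.0 j7 -0.30 F [-0.9  0.8 -0.2] w 0.598
 dp now [ 0.09 -0.07 11.97]  turn [-0.    0.01  0.  ]  dp after turn [ 0.08 -0.07 11.97]
```

step_arm:
  commands:
    - {"dp":[0.09,-0.07,1],"turn":[0,0,0],"claw":0.2}
    - {"dp":[0,0,1],"turn":[0,0,0],"claw":0.2}
    - {"dp":[0,0,1],"turn":[0,0,0],"claw":0.2}
    - {"dp":[0,0,1],"turn":[0,0,0],"claw":0.2}
    - {"dp":[0,0,1],"turn":[0,0,0],"claw":0.2}
    - {"dp":[0,0,1],"turn":[0,0,0],"claw":0.2}
    - {"dp":[0,0,1],"turn":[0,0,0],"claw":0.2}
    - {"dp":[0,0,1],"turn":[0,0,0],"claw":0.2}
    - {"dp":[0,0,1],"turn":[0,0,0],"claw":0.2}
    - {"dp":[0,0,1],"turn":[0,0,0],"claw":0.2}
    - {"dp":[0,0,1],"turn":[0,0,0],"claw":0.2}
    - {"dp":[0,0,0.95],"turn":[0,0,0],"claw":0.2}
    - {"dp":[0,0,0],"turn":[0,0,0],"claw":0.2}

```text
clock: 6.18
position: [0.6644, -0.0829, 0.0579]
ee_rot: [-2.767, -1.478, 0.007]
wrist_force: [0.3, -0.1, -0.8]
gripper_width: 0.602
grasp_force: 0.0
```

step_arm:
  squeeze: 15
  commands:
    - {"dp":[0,0,0],"turn":[0,0,0],"claw":-1}
    - {"dp":[0,0,0],"turn":[0,0,0],"claw":-1}
    - {"dp":[0,0,0],"turn":[0,0,0],"claw":-1}
    - {"dp":[0,0,0],"turn":[0,0,0],"claw":-1}
    - {"dp":[0,0,0],"turn":[0,0,0],"claw":-1}
    - {"dp":[0,0,0],"turn":[0,0,0],"claw":-1}
    - {"dp":[0,0,0],"turn":[0,0,0],"claw":-1}
    - {"dp":[0,0,0],"turn":[0,0,0],"claw":-1}

```text
clock: 6.85
position: [0.6675, -0.0858, 0.0623]
ee_rot: [2.773, 1.475, 0.001]
wrist_force: [-1.6, -0.0, 5.6]
gripper_width: 0.181
grasp_force: 14.9
```

```bash
python3 -c "
from h import *
plan(667,-87.3,61,93.7)
c=cap('scene'); save(c,'knob.png',(255,190,345,290),5)
print(ctrl.get_state()['grasp_force'],ctrl.get_state()['torque'])"
```

```text
t6.8 pos [667.5 -85.8  62.3] psi -34.0 j7 -0.18 F [-1.6 -0.   5.6] w 0.181
 dp now [-0.07  0.02  0.07]  turn [ 1.000e-02  0.000e+00 -2.228e+01]  dp after turn [ 0.03 -0.07  0.07]
14.946995079517365 [0.07286136 0.35638469 0.024244  ]
```

step_arm:
  squeeze: 20
  commands:
    - {"dp":[0,0,0],"turn":[0,0,-0.9],"claw":-1}
    - {"dp":[0,0,0],"turn":[0,0,-0.9],"claw":-1}
    - {"dp":[0,0,0],"turn":[0,0,-0.9],"claw":-1}
    - {"dp":[0,0,0],"turn":[0,0,-0.9],"claw":-1}
    - {"dp":[0,0,0],"turn":[0,0,-0.9],"claw":-1}
    - {"dp":[0,0,0],"turn":[0,0,-0.9],"claw":-1}
    - {"dp":[0,0,0],"turn":[0,0,-0.9],"claw":-1}
    - {"dp":[0,0,0],"turn":[0,0,-0.9],"claw":-1}
    - {"dp":[0,0,0],"turn":[0,0,-0.9],"claw":-1}
    - {"dp":[0,0,0],"turn":[0,0,-0.9],"claw":-1}
    - {"dp":[0,0,0],"turn":[0,0,-0.9],"claw":-1}
    - {"dp":[0,0,0],"turn":[0,0,-0.9],"claw":-1}
    - {"dp":[0,0,0],"turn":[0,0,-0.9],"claw":-1}
    - {"dp":[0,0,0],"turn":[0,0,-0.9],"claw":-1}
    - {"dp":[0,0,0],"turn":[0,0,-0.9],"claw":-1}
    - {"dp":[0,0,0],"turn":[0,0,-0.9],"claw":-1}
    - {"dp":[0,0,0],"turn":[0,0,-0.9],"claw":-1}
    - {"dp":[0,0,0],"turn":[0,0,-0.9],"claw":-1}
    - {"dp":[0,0,0],"turn":[0,0,-0.9],"claw":-1}
    - {"dp":[0,0,0],"turn":[0,0,-0.9],"claw":-1}

```text
clock: 8.57
position: [0.6663, -0.0862, 0.0623]
ee_rot: [-0.562, -3.089, 0.001]
wrist_force: [-5.3, 0.4, 7.1]
gripper_width: 0.178
grasp_force: 20.0
```

step_arm:
  commands:
    - {"dp":[0,0,0],"turn":[0,0,-0.9],"claw":-1}
    - {"dp":[0,0,0],"turn":[0,0,-0.9],"claw":-1}
    - {"dp":[0,0,0],"turn":[0,0,-0.9],"claw":-1}
    - {"dp":[0,0,0],"turn":[0,0,-0.9],"claw":-1}
    - {"dp":[0,0,0],"turn":[0,0,-0.7],"claw":-1}
    - {"dp":[0,0,0],"turn":[0,0,0],"claw":-1}
    - {"dp":[0,0,0],"turn":[0,0,0],"claw":-1}
    - {"dp":[0,0,0],"turn":[0,0,0],"claw":-1}

```text
clock: 9.23
position: [0.6662, -0.0865, 0.0623]
ee_rot: [0.103, -3.138, 0.001]
wrist_force: [-5.3, -0.6, 9.3]
gripper_width: 0.18
grasp_force: 20.0
```

```bash
python3 -c "
from h import *
plan(667,-87.3,61,93.7)
c=cap('scene'); save(c,'knob1.png',(245,200,325,280),6)
print(ctrl.get_state()['grasp_force'],ctrl.get_state()['torque'])"
```

```text
t9.2 pos [666.2 -86.5  62.3] psi 93.8 j7 1.65 F [-5.3 -0.6  9.3] w 0.180
 dp now [-0.04 -0.04  0.07]  turn [-0.   -0.02  0.01]  dp after turn [-0.04 -0.04  0.07]
19.95637446641922 [0.00610543 1.10760707 0.06830532]
```

View pics/knob1.png

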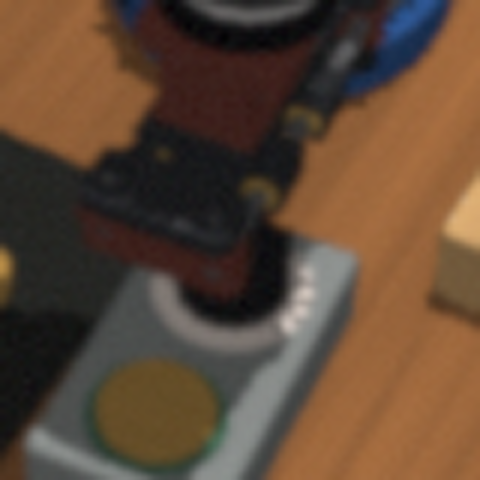

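step_arm:
  commands:
    - {"dp":[0,0,0],"turn":[0,0,0],"claw":0.2}
    - {"dp":[0,0,0],"turn":[0,0,0],"claw":0.2}
    - {"dp":[0,0,0],"turn":[0,0,0],"claw":0.2}
    - {"dp":[0,0,0],"turn":[0,0,0],"claw":0.2}
    - {"dp":[0,0,-1],"turn":[0,0,0],"claw":0.2}
    - {"dp":[0,0,-1],"turn":[0,0,0],"claw":0.2}
    - {"dp":[0,0,-1],"turn":[0,0,0],"claw":0.2}
    - {"dp":[0,0,-1],"turn":[0,0,0],"claw":0.2}
    - {"dp":[0,0,-1],"turn":[0,0,0],"claw":0.2}
    - {"dp":[0,0,-1],"turn":[0,0,0],"claw":0.2}
    - {"dp":[0,0,-1],"turn":[0,0,0],"claw":0.2}
    - {"dp":[0,0,-1],"turn":[0,0,0],"claw":0.2}
    - {"dp":[0,0,-1],"turn":[0,0,0],"claw":0.2}
    - {"dp":[0,0,-1],"turn":[0,0,0],"claw":0.2}
    - {"dp":[0,0,-1],"turn":[0,0,0],"claw":0.2}
    - {"dp":[0,0,-1],"turn":[0,0,0],"claw":0.2}

```text
clock: 10.62
position: [0.667, -0.0857, 0.3024]
ee_rot: [0.104, -3.14, -0.0]
wrist_force: [0.1, 0.0, -0.0]
gripper_width: 0.601
grasp_force: 0.0
```

step_arm:
  commands:
    - {"dp":[0,1,0],"turn":[0,0,0],"claw":0.2}
    - {"dp":[0,1,0],"turn":[0,0,0],"claw":0.2}
    - {"dp":[0,1,0],"turn":[0,0,0],"claw":0.2}
    - {"dp":[0,1,0],"turn":[0,0,0],"claw":0.2}
    - {"dp":[0,1,0],"turn":[0,0,0],"claw":0.2}
    - {"dp":[0,1,0],"turn":[0,0,0],"claw":0.2}
    - {"dp":[0,1,0],"turn":[0,0,0],"claw":0.2}
    - {"dp":[0,1,0],"turn":[0,0,0],"claw":0.2}
    - {"dp":[0,1,0],"turn":[0,0,0],"claw":0.2}
    - {"dp":[0,1,0],"turn":[0,0,0],"claw":0.2}
    - {"dp":[0,1,0],"turn":[0,0,0],"claw":0.2}

```text
clock: 11.53
position: [0.6523, 0.1347, 0.3014]
ee_rot: [0.104, -3.14, 0.0]
wrist_force: [0.7, 0.6, 0.6]
gripper_width: 0.6
grasp_force: 0.0
```

```bash
python3 -c "
from h import *
plan(577.5,132,300,-87)
c=cap('scene'); t=cap('top')
a=c['img'][205:275,250:320];b=t['img'][130:185,270:345]
a=cv2.resize(a,(560,560),interpolation=cv2.INTER_CUBIC)[:,:400];b=cv2.resize(b,None,fx=5,fy=5,interpolation=cv2.INTER_CUBIC)
o=np.zeros((560,780,3),np.uint8);o[:,:400]=a;o[:275,400:775]=b
cv2.imwrite('pics/knob2.png',o[...,::-1])"
```

```text
t11.5 pos [652.3 134.7 301.4] psi 93.8 j7 1.31 F [0.7 0.6 0.6] w 0.600
 dp now [3.74 0.11 0.07]  turn [  0.    -0.   -31.28]  dp after turn [-3.74 -0.06  0.07]
```

View pics/knob2.png

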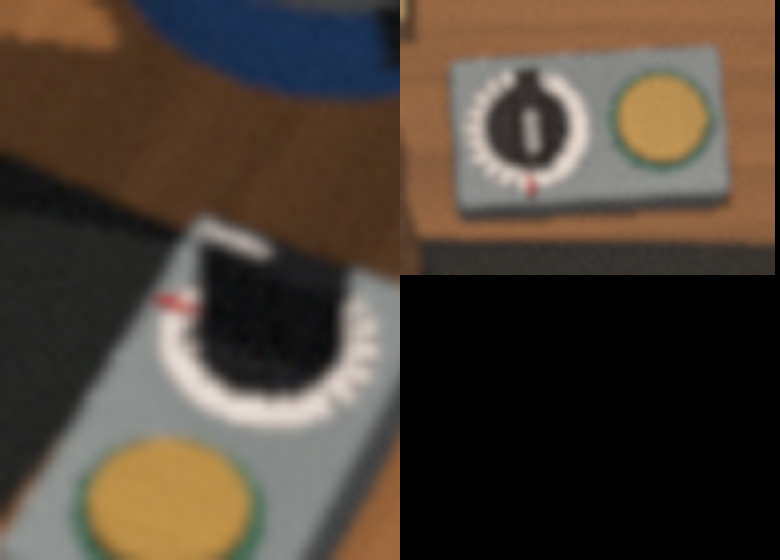

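Left: the white pointer line runs (205,228)–(270,255) towards the red mark at (175,302). Right (top view): the pointer line runs (530,108)–(536,152) and the mark is at (532,187), so it is near zero. Now I'll measure the remaining angle.

Run:
```python
from h import *
def line(c,q,z):
    P=np.array([onz(c,u,v,z)[:2] for u,v in q])*1000; m=P.mean(0); d=np.linalg.svd(P-m)[2][0]
    if d[0]>0:d=-d
    return np.round(m,1),round(np.degrees(np.arctan2(d[1],d[0]))%360,1),np.round(np.ptp((P-m)@d),1)
t=cap('top');s=cap('scene')
for n,c,b,rb in(('t',t,(292,148,302,163),(290,160,302,172)),('s',s,(274,231,287,239),(267,238,277,247))):
  g=c['img'].astype(int); sub=g[b[1]:b[3],b[0]:b[2]].min(2)
  w=np.clip(sub-sub.max()*.55,0,None); ys,xs=np.nonzero(w); 
  q=np.repeat(np.c_[xs+b[0],ys+b[1]],np.maximum(w[ys,xs]//10,1),0)
  print(n,line(c,q.astype(float),.09),len(q))
  sub=g[rb[1]:rb[3],rb[0]:rb[2]]; w=np.clip(sub[...,0]-np.maximum(sub[...,1],sub[...,2])-40,0,None); ys,xs=np.nonzero(w); k=w[ys,xs]
  q=np.array([(xs*k).sum(),(ys*k).sum()])/k.sum()+np.array(rb[:2]); print(' mark',q,np.round(onz(c,*q,.046)*1000,1))
```

```text
Traceback (most recent call last):
TypeError: Cannot cast array data from dtype('float64') to dtype('int64') according to the rule 'safe'

During handling of the above exception, another exception occurred:

Traceback (most recent call last):
TypeError: Cannot cast array data from dtype('float64') to dtype('int64') according to the rule 'safe'
```

```bash
cat > knob.py <<'E'
from h import *
def line(c,q,z):
    P=np.array([onz(c,u,v,z)[:2] for u,v in q])*1000; m=P.mean(0); d=np.linalg.svd(P-m,full_matrices=False)[2][0]
    if d[0]>0:d=-d
    return np.round(m,1),round(np.degrees(np.arctan2(d[1],d[0]))%360,1),np.round(np.ptp((P-m)@d),1)
t=cap('top');s=cap('scene')
for n,c,b,rb in(('t',t,(292,148,302,163),(290,160,302,172)),('s',s,(274,231,287,239),(267,238,277,247))):
  g=c['img'].astype(int); sub=g[b[1]:b[3],b[0]:b[2]].min(2)
  w=np.clip(sub-int(sub.max()*.55),0,None); ys,xs=np.nonzero(w)
  q=np.repeat(np.c_[xs+b[0],ys+b[1]],np.maximum(w[ys,xs]//10,1),0)
  print(n,line(c,q.astype(float),.09),len(q))
  sub=g[rb[1]:rb[3],rb[0]:rb[2]]; w=np.clip(sub[...,0]-np.maximum(sub[...,1],sub[...,2])-40,0,None); ys,xs=np.nonzero(w); k=w[ys,xs]
  q=np.array([(xs*k).sum(),(ys*k).sum()])/k.sum()+np.array(rb[:2]); print(' mark',q,np.round(onz(c,*q,.046)*1000,1))
E
python3 knob.py
```

```text
t (array([656. , -92.5]), np.float64(174.8), np.float64(40.9)) 86
 mark [295.79069767 166.6744186 ] [633.2 -90.2  46. ]
s (array([649. , -85.7]), np.float64(191.1), np.float64(25.2)) 91
 mark [271.40410959 242.46575342] [630.6 -86.3  46. ]
```

```bash
sed -i 's/(292,148,302,163)/(293,150,300,161)/; s/\.55/float(F)/; s/^from h/import sys;F=sys.argv[1]\nfrom h/' knob.py; python3 knob.py .6; python3 knob.py .75
python3 - <<'E'
from h import *
t=cap('top')['img'].min(2).astype(int); print(t[148:164,292:303]); s=cap('scene')['img'].min(2).astype(int); print(s[230:240,272:288])
E
```

```text
t (array([655. , -88.1]), np.float64(185.4), np.float64(23.4)) 81
 mark [295.79069767 166.65116279] [633.3 -90.2  46. ]
s (array([649.2, -85.8]), np.float64(191.3), np.float64(25.2)) 74
 mark [271.38356164 242.45205479] [630.5 -86.2  46. ]
t (array([654.7, -88.2]), np.float64(184.8), np.float64(20.7)) 34
 mark [295.77272727 166.72727273] [633.1 -90.1  46. ]
s (array([649.8, -85.2]), np.float64(187.2), np.float64(21.6)) 26
 mark [271.36734694 242.46258503] [630.5 -86.3  46. ]
[[ 64  48  47  49  48  49  73 107 139 168 185]
 [ 42  43  44  47  46  44  45  61  87 124 160]
 [ 45  45  46  51  54  44  39  43  53  81 127]
 [ 41  48  59  71  73  60  45  41  41  57  96]
 [ 38  46  78 108 110  85  53  40  47  46  78]
 [ 41  50  86 127 134 101  59  39  43  46  66]
 [ 45  47  87 127 134 102  63  39  44  48  56]
 [ 45  45  85 123 134 108  67  43  43  44  52]
 [ 43  47  79 121 137 113  69  41  41  46  57]
 [ 44  43  74 118 137 118  71  42  43  45  70]
 [ 45  46  70 114 139 119  75  44  43  50  90]
 [ 45  43  64 106 128 115  71  40  41  59 110]
 [ 46  40  50  81  98  85  52  35  54  89 137]
 [ 50  43  40  57  64  57  41  47  83 131 172]
 [ 83  71  59  57  59  57  60  74 115 164 195]
 [139 124 105  87  87  95 103 117 148 184 200]]
[[ 34  34  32  35  35  30  30  31  36  33  31  31  32  32  33  31]
 [ 33  37  47  56  53  40  32  31  30  34  32  32  31  35  30  33]
 [ 31  46  75 100  98  76  53  40  37  33  36  34  34  32  28  32]
 [ 35  66 108 134 140 126 104  85  72  52  39  33  32  32  32  31]
 [ 48  88 117 120 132 146 143 139 126 100  73  47  36  31  28  32]
 [ 78 106 104  81  79  94 116 137 150 142 117  81  47  28  31  31]
 [112 126 102  58  29  40  59  80 104 119 124  98  59  33  33  29]
 [125 130  98  53  24  23  27  34  45  64  74  63  42  30  30  32]
 [131 130  98  52  19  15  19  18  24  28  28  31  29  29  29  30]
 [135 129  96  51  22  13  16  19  15  20  17  22  25  28  30  30]]
```

step_arm:
  commands:
    - {"dp":[0,0,0],"turn":[0,0,1],"claw":0.2}
    - {"dp":[0,0,0],"turn":[0,0,1],"claw":0.2}
    - {"dp":[0,0,0],"turn":[0,0,1],"claw":0.2}
    - {"dp":[0,0,0],"turn":[0,0,1],"claw":0.2}
    - {"dp":[0,0,0],"turn":[0,0,1],"claw":0.2}
    - {"dp":[0,0,0],"turn":[0,0,1],"claw":0.2}
    - {"dp":[0,0,0],"turn":[0,0,1],"claw":0.2}
    - {"dp":[0,0,0],"turn":[0,0,1],"claw":0.2}
    - {"dp":[0,0,0],"turn":[0,0,1],"claw":0.2}
    - {"dp":[0,0,0],"turn":[0,0,1],"claw":0.2}
    - {"dp":[0,0,0],"turn":[0,0,1],"claw":0.2}
    - {"dp":[0,0,0],"turn":[0,0,1],"claw":0.2}
    - {"dp":[0,0,0],"turn":[0,0,1],"claw":0.2}
    - {"dp":[0,0,0],"turn":[0,0,1],"claw":0.2}
    - {"dp":[0,0,0],"turn":[0,0,1],"claw":0.2}
    - {"dp":[0,0,0],"turn":[0,0,1],"claw":0.2}
    - {"dp":[0,0,0],"turn":[0,0,1],"claw":0.2}
    - {"dp":[0,0,0],"turn":[0,0,1],"claw":0.2}
    - {"dp":[0,0,0],"turn":[0,0,1],"claw":0.2}
    - {"dp":[0,0,0],"turn":[0,0,1],"claw":0.2}

```text
clock: 13.8
position: [0.6526, 0.1336, 0.3017]
ee_rot: [-2.59, -1.777, -0.0]
wrist_force: [-0.1, 0.4, -0.3]
gripper_width: 0.603
grasp_force: 0.0
```

step_arm:
  commands:
    - {"dp":[0,0,0],"turn":[0,0,1],"claw":0.2}
    - {"dp":[0,0,0],"turn":[0,0,1],"claw":0.2}
    - {"dp":[0,0,0],"turn":[0,0,1],"claw":0.2}
    - {"dp":[0,0,0],"turn":[0,0,1],"claw":0.2}
    - {"dp":[0,0,0],"turn":[0,0,1],"claw":0.2}
    - {"dp":[0,0,0],"turn":[0,0,1],"claw":0.2}
    - {"dp":[0,0,0],"turn":[0,0,1],"claw":0.2}
    - {"dp":[0,0,0],"turn":[0,0,1],"claw":0.2}
    - {"dp":[0,0,0],"turn":[0,0,1],"claw":0.2}
    - {"dp":[0,0,0],"turn":[0,0,1],"claw":0.2}
    - {"dp":[0,0,0],"turn":[0,0,1],"claw":0.2}
    - {"dp":[0,0,0],"turn":[0,0,0.5],"claw":0.2}
    - {"dp":[-0.93,0,0],"turn":[0,0,0],"claw":0.2}
    - {"dp":[-0.93,0,0],"turn":[0,0,0],"claw":0.2}
    - {"dp":[-0.93,0,0],"turn":[0,0,0],"claw":0.2}
    - {"dp":[-0.93,0,0],"turn":[0,0,0],"claw":0.2}
    - {"dp":[0,0,0],"turn":[0,0,0],"claw":0.2}
    - {"dp":[0,0,0],"turn":[0,0,0],"claw":0.2}

```text
clock: 15.3
position: [0.5782, 0.1296, 0.3022]
ee_rot: [-3.139, -0.092, -0.001]
wrist_force: [0.1, -0.9, 0.5]
gripper_width: 0.599
grasp_force: 0.0
```

```bash
python3 -c "
from h import *
plan(577.5,132,174,-87)"
```

```text
t15.3 pos [578.2 129.6 302.2] psi -86.7 j7 -1.68 F [ 0.1 -0.9  0.5] w 0.599
 dp now [-0.03 -0.12  6.41]  turn [-0.01 -0.01  0.06]  dp after turn [-0.03 -0.12  6.41]
```

step_arm:
  squeeze: 40
  commands:
    - {"dp":[-0.03,-0.12,1],"turn":[0,0,0],"claw":0.2}
    - {"dp":[0,0,1],"turn":[0,0,0],"claw":0.2}
    - {"dp":[0,0,1],"turn":[0,0,0],"claw":0.2}
    - {"dp":[0,0,1],"turn":[0,0,0],"claw":0.2}
    - {"dp":[0,0,1],"turn":[0,0,0],"claw":0.2}
    - {"dp":[0,0,1],"turn":[0,0,0],"claw":0.2}
    - {"dp":[0,0,0.4],"turn":[0,0,0],"claw":0.2}
    - {"dp":[0,0,0],"turn":[0,0,0],"claw":0.2}
    - {"dp":[0,0,0],"turn":[0,0,0],"claw":-1}
    - {"dp":[0,0,0],"turn":[0,0,0],"claw":-1}
    - {"dp":[0,0,0],"turn":[0,0,0],"claw":-1}
    - {"dp":[0,0,0],"turn":[0,0,0],"claw":-1}
    - {"dp":[0,0,0],"turn":[0,0,0],"claw":-1}
    - {"dp":[0,0,0],"turn":[0,0,0],"claw":-1}
    - {"dp":[0,0,0],"turn":[0,0,0],"claw":-1}
    - {"dp":[0,0,0],"turn":[0,0,0],"claw":-1}

```text
clock: 16.63
position: [0.578, 0.1329, 0.1744]
ee_rot: [-3.139, -0.092, -0.002]
wrist_force: [-0.5, 3.1, 4.1]
gripper_width: 0.228
grasp_force: 40.0
```

```bash
python3 -c "
from h import *
plan(577.5,132,174,-87)"
```

```text
t16.6 pos [578.  132.9 174.4] psi -86.6 j7 -1.62 F [-0.5  3.1  4.1] w 0.228
 dp now [-0.03  0.04  0.02]  turn [-0.01 -0.01  0.06]  dp after turn [-0.03  0.04  0.02]
```

Width 20 mm, so the bar is held. Unscrewing.

step_arm:
  commands:
    - {"dp":[0,0,-0.02],"turn":[0,0,-0.9],"claw":-1}
    - {"dp":[0,0,-0.02],"turn":[0,0,-0.9],"claw":-1}
    - {"dp":[0,0,-0.02],"turn":[0,0,-0.9],"claw":-1}
    - {"dp":[0,0,-0.02],"turn":[0,0,-0.9],"claw":-1}
    - {"dp":[0,0,-0.02],"turn":[0,0,-0.9],"claw":-1}
    - {"dp":[0,0,-0.02],"turn":[0,0,-0.9],"claw":-1}
    - {"dp":[0,0,-0.02],"turn":[0,0,-0.9],"claw":-1}
    - {"dp":[0,0,-0.02],"turn":[0,0,-0.9],"claw":-1}
    - {"dp":[0,0,-0.02],"turn":[0,0,-0.9],"claw":-1}
    - {"dp":[0,0,-0.02],"turn":[0,0,-0.9],"claw":-1}
    - {"dp":[0,0,-0.02],"turn":[0,0,-0.9],"claw":-1}
    - {"dp":[0,0,-0.02],"turn":[0,0,-0.9],"claw":-1}
    - {"dp":[0,0,-0.02],"turn":[0,0,-0.9],"claw":-1}
    - {"dp":[0,0,-0.02],"turn":[0,0,-0.9],"claw":-1}
    - {"dp":[0,0,-0.02],"turn":[0,0,-0.9],"claw":-1}
    - {"dp":[0,0,-0.02],"turn":[0,0,-0.9],"claw":-1}
    - {"dp":[0,0,-0.02],"turn":[0,0,-0.9],"claw":-1}
    - {"dp":[0,0,-0.02],"turn":[0,0,-0.9],"claw":-1}
    - {"dp":[0,0,-0.02],"turn":[0,0,-0.9],"claw":-1}
    - {"dp":[0,0,-0.02],"turn":[0,0,-0.9],"claw":-1}

```text
clock: 18.3
position: [0.5787, 0.132, 0.1825]
ee_rot: [1.875, 2.519, 0.004]
wrist_force: [2.4, 2.3, 3.4]
gripper_width: 0.228
grasp_force: 40.0
```

```bash
python3 -c "
from h import *
plan(577.5,132,174,63)
print(ctrl.get_state()['torque'])"
```

```text
t18.3 pos [578.7 132.  182.5] psi 16.7 j7 0.00 F [2.4 2.3 3.4] w 0.228
 dp now [ 0.02 -0.06  0.42]  turn [ 0.03  0.01 -8.09]  dp after turn [ 0.05 -0.03  0.42]
[ 0.45689719 -0.01714683 -0.1788571 ]
```

step_arm:
  commands:
    - {"dp":[0,0,-0.02],"turn":[0,0,-0.9],"claw":-1}
    - {"dp":[0,0,-0.02],"turn":[0,0,-0.9],"claw":-1}
    - {"dp":[0,0,-0.02],"turn":[0,0,-0.9],"claw":-1}
    - {"dp":[0,0,-0.02],"turn":[0,0,-0.9],"claw":-1}
    - {"dp":[0,0,-0.02],"turn":[0,0,-0.9],"claw":-1}
    - {"dp":[0,0,-0.02],"turn":[0,0,-0.9],"claw":-1}
    - {"dp":[0,0,-0.02],"turn":[0,0,-0.9],"claw":-1}
    - {"dp":[0,0,-0.02],"turn":[0,0,-0.9],"claw":-1}
    - {"dp":[0,0,0],"turn":[0,0,-0.5],"claw":-1}
    - {"dp":[0,0,0],"turn":[0,0,-0.3],"claw":-1}
    - {"dp":[0,0,0],"turn":[0,0,0],"claw":-1}
    - {"dp":[0,0,0],"turn":[0,0,0],"claw":-1}

```text
clock: 19.3
position: [0.5791, 0.1325, 0.186]
ee_rot: [0.754, 3.047, 0.004]
wrist_force: [3.0, 3.8, 4.7]
gripper_width: 0.225
grasp_force: 40.0
```

```bash
python3 -c "
from h import *
plan(577.5,132,174,63)
print(ctrl.get_state()['torque'])"
```

```text
t19.3 pos [579.1 132.5 186. ] psi 62.2 j7 0.73 F [3.  3.8 4.7] w 0.225
 dp now [ 0.06 -0.06  0.6 ]  turn [ 0.03  0.02 -0.14]  dp after turn [ 0.06 -0.06  0.6 ]
[ 0.62564275 -0.25535051 -0.42847281]
```

step_arm:
  commands:
    - {"dp":[0.668,-0.341,0],"turn":[0,0,1],"claw":-1}
    - {"dp":[0.668,-0.341,0],"turn":[0,0,1],"claw":-1}
    - {"dp":[0.668,-0.341,0],"turn":[0,0,1],"claw":-1}
    - {"dp":[0,0,0],"turn":[0,0,0],"claw":-1}
    - {"dp":[0,0,0],"turn":[0,0,0],"claw":-1}

```text
clock: 19.72
position: [0.5341, 0.1369, 0.186]
ee_rot: [1.202, 2.899, 0.003]
wrist_force: [3.4, 1.9, 6.4]
gripper_width: 0.23
grasp_force: 40.1
```

```bash
cat > arc.py <<'E'
from h import *
import sys
def arc(a,psi0=62.2,pv=(573,283)):
    """TCP target on swing arc for swing angle a"""
    r=np.array([5.5,-149.9]); c,s=np.cos(a),np.sin(a)
    p=np.array(pv)+np.array([c*r[0]+s*r[1],-s*r[0]+c*r[1]]); print('arc',np.round(p,1)); return p[0],p[1],psi0-np.degrees(a)
a=float(sys.argv[1]); x,y,psi=arc(a); plan(x,y,186,psi); p=ctrl.get_state()['position'][:2]*1000-[573,283]
print('radius',np.hypot(*p),'angle',np.arctan2(5.5,149.9)+np.arctan2(-p[0],-p[1]))
print(ctrl.get_state()['torque'])
E
python3 arc.py .3
```

```text
arc [534.  138.2]
t19.7 pos [534.1 136.9 186. ] psi 45.0 j7 0.41 F [3.4 1.9 6.4] w 0.230
 dp now [0.05 0.04 0.  ]  turn [ 0.03  0.02 -0.01]  dp after turn [0.05 0.04 0.  ]
radius 151.198746662391 angle 0.2970498306342089
[ 0.35547206 -0.40844567 -0.5606565 ]
```

step_arm:
  commands:
    - {"dp":[0.668,-0.341,0],"turn":[0,0,1],"claw":-1}
    - {"dp":[0.668,-0.341,0],"turn":[0,0,1],"claw":-1}
    - {"dp":[0.668,-0.341,0],"turn":[0,0,1],"claw":-1}
    - {"dp":[0.668,-0.341,0],"turn":[0,0,1],"claw":-1}
    - {"dp":[0.668,-0.341,0],"turn":[0,0,1],"claw":-1}
    - {"dp":[0.668,-0.341,0],"turn":[0,0,1],"claw":-1}
    - {"dp":[0.668,-0.341,0],"turn":[0,0,1],"claw":-1}
    - {"dp":[0,0,0],"turn":[0,0,0],"claw":-1}

```text
clock: 20.38
position: [0.4479, 0.1965, 0.1858]
ee_rot: [2.128, 2.31, -0.001]
wrist_force: [-0.7, -5.5, 12.4]
gripper_width: 0.23
grasp_force: 40.2
```

```bash
python3 arc.py 1.0
```

```text
arc [449.8 197.4]
t20.4 pos [447.9 196.5 185.8] psi 4.7 j7 -0.45 F [-0.7 -5.5 12.4] w 0.230
 dp now [ 0.04  0.1  -0.01]  turn [-0.    0.01 -0.04]  dp after turn [ 0.04  0.1  -0.01]
radius 152.08856928224344 angle 1.0021791849607404
[-1.21288769  0.12929829 -0.80388405]
```

step_arm:
  commands:
    - {"dp":[0.68,-0.31,-0.01],"turn":[0,0,1],"claw":-1}
    - {"dp":[0.68,-0.32,0],"turn":[0,0,1],"claw":-1}
    - {"dp":[0.668,-0.335,0],"turn":[0,0,1],"claw":-1}
    - {"dp":[0.668,-0.341,0],"turn":[0,0,1],"claw":-1}
    - {"dp":[0.668,-0.341,0],"turn":[0,0,1],"claw":-1}
    - {"dp":[0.668,-0.341,0],"turn":[0,0,1],"claw":-1}
    - {"dp":[0,0,0],"turn":[0,0,0],"claw":-1}

```text
clock: 20.97
position: [0.4208, 0.2824, 0.1857]
ee_rot: [-2.715, -1.579, 0.006]
wrist_force: [-10.3, -4.9, 18.3]
gripper_width: 0.227
grasp_force: 40.3
```

```bash
python3 arc.py 1.6
```

```text
arc [423.  281.9]
t21.0 pos [420.8 282.4 185.7] psi -29.6 j7 -1.21 F [-10.3  -4.9  18.3] w 0.227
 dp now [ 0.03  0.11 -0.02]  turn [-0.03  0.03 -0.03]  dp after turn [ 0.03  0.11 -0.02]
radius 152.17876079840428 angle 1.603519345942197
[-0.90951887  1.97810707 -0.86569905]
```

step_arm:
  commands:
    - {"dp":[0,0,0],"turn":[0,0,0],"claw":0.2}
    - {"dp":[0,0,0],"turn":[0,0,0],"claw":0.2}
    - {"dp":[0,0,0],"turn":[0,0,0],"claw":0.2}
    - {"dp":[0,0,0],"turn":[0,0,0],"claw":0.2}
    - {"dp":[0,0,-0.5],"turn":[0,0,0],"claw":0.2}
    - {"dp":[0,0,-1],"turn":[0,0,0],"claw":0.2}
    - {"dp":[0,0,-1],"turn":[0,0,0],"claw":0.2}
    - {"dp":[0,0,-1],"turn":[0,0,0],"claw":0.2}
    - {"dp":[0,0,-1],"turn":[0,0,0],"claw":0.2}
    - {"dp":[0,0,-1],"turn":[0,0,0],"claw":0.2}

```text
clock: 21.8
position: [0.423, 0.2805, 0.2967]
ee_rot: [2.713, 1.584, 0.0]
wrist_force: [0.6, 0.6, -1.0]
gripper_width: 0.601
grasp_force: 0.0
```

```bash
cat > see.py <<'E'
from h import *
t=cap('top'); s=cap('scene')
for a,q in blobs(t,*BR,box=(268,180,400,260)):
    r=rect(t,q,.012)
    if r[2]<120: print('brass top',r)
for a,q in blobs(s,*BR,box=(130,205,340,330)):
    r=rect(s,q,.012)
    if r[2]<120 and r[2]>60: print('brass scn',r)
E
cat > see2.py <<'E'
from see import *
import sys
save(t,sys.argv[1],(120,110,400,280),2.8)
E
python3 see2.py aside.png; python3 -c "
from h import *
plan(434,-98,250,-77.5); plan(530,-98,250,56); plan(548,-325,250,-37)"
```

```text
brass top [ 433.9 -100.2   84.7   30.6   12.2]
brass top [ 530.6 -100.1   84.6   31.   -33.6]
brass top [ 549.7 -326.6   84.1   30.9   52.9]
brass scn [ 546.  -322.6   83.2   34.8   53.7]
brass scn [528.5 -95.2  90.   29.8 -34.1]
brass scn [430.  -97.   84.5  35.8  13.6]
t21.9 pos [424.6 281.8 298.9] psi -29.4 j7 -1.21 F [0.1 0.  0.8] w 0.601
 dp now [-16.32   9.73   2.37]  turn [-0.   -0.06  8.39]  dp after turn [-3.65 18.64  2.45]
t21.9 pos [424.6 281.8 298.9] psi -29.4 j7 -1.21 F [0.1 0.  0.8] w 0.601
 dp now [-13.96  13.91   2.39]  turn [  0.06  -0.03 -14.91]  dp after turn [-14.99 -12.79   2.45]
t21.9 pos [424.6 281.8 298.9] psi -29.4 j7 -1.21 F [0.1 0.  0.8] w 0.601
 dp now [-23.41  20.27   2.35]  turn [ 0.02 -0.06  1.32]  dp after turn [-20.52  23.19   2.45]
```

View pics/aside.png

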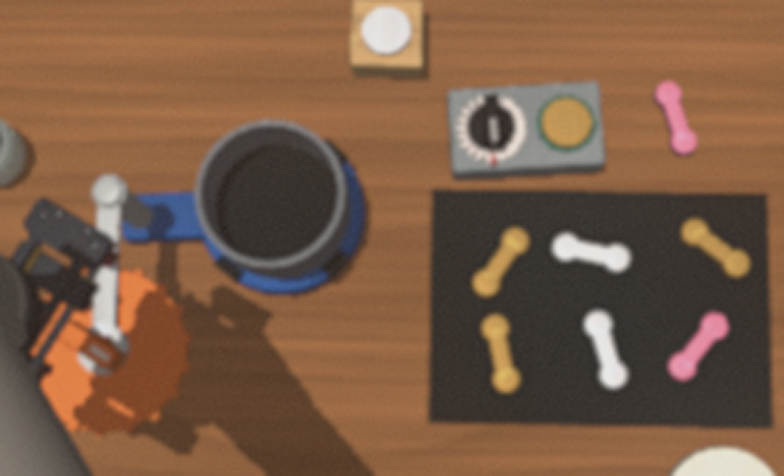

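Mouth is open at (270,195). Timer pointer is at the red mark (493,160). Three brass castings are unchanged at (500,262), (715,248) and (500,352).

step_arm:
  commands:
    - {"dp":[0,0,0],"turn":[0,0,-1],"claw":0.2}
    - {"dp":[0,0,0],"turn":[0,0,-1],"claw":0.2}
    - {"dp":[0,0,0],"turn":[0,0,-1],"claw":0.2}
    - {"dp":[0,0,0],"turn":[0,0,-1],"claw":0.2}
    - {"dp":[0,0,0],"turn":[0,0,-1],"claw":0.2}
    - {"dp":[0,0,0],"turn":[0,0,-1],"claw":0.2}
    - {"dp":[0,0,0],"turn":[0,0,-1],"claw":0.2}
    - {"dp":[0,0,0],"turn":[0,0,-1],"claw":0.2}
    - {"dp":[0,0,0],"turn":[0,0,-1],"claw":0.2}
    - {"dp":[0,0,0],"turn":[0,0,-1],"claw":0.2}
    - {"dp":[0,0,0],"turn":[0,0,-1],"claw":0.2}
    - {"dp":[0,0,0],"turn":[0,0,-1],"claw":0.2}
    - {"dp":[0,0,0],"turn":[0,0,-1],"claw":0.2}
    - {"dp":[0,0,0],"turn":[0,0,-1],"claw":0.2}
    - {"dp":[0,0,0],"turn":[0.06,-0.03,-0.91],"claw":0.2}

```text
clock: 23.15
position: [0.4228, 0.2801, 0.2945]
ee_rot: [0.911, 3.006, -0.012]
wrist_force: [0.2, 0.5, -0.2]
gripper_width: 0.598
grasp_force: 0.0
```

step_arm:
  commands:
    - {"dp":[-1,-0.85,0],"turn":[0,0,0],"claw":0.2}
    - {"dp":[-1,-0.85,0],"turn":[0,0,0],"claw":0.2}
    - {"dp":[-1,-0.85,0],"turn":[0,0,0],"claw":0.2}
    - {"dp":[-1,-0.85,0],"turn":[0,0,0],"claw":0.2}
    - {"dp":[-1,-0.85,0],"turn":[0,0,0],"claw":0.2}
    - {"dp":[-1,-0.85,0],"turn":[0,0,0],"claw":0.2}
    - {"dp":[-1,-0.85,0],"turn":[0,0,0],"claw":0.2}
    - {"dp":[-1,-0.85,0],"turn":[0,0,0],"claw":0.2}
    - {"dp":[-1,-0.85,0.3],"turn":[0,0,0],"claw":0.2}
    - {"dp":[-1,-0.85,1],"turn":[0,0,0],"claw":0.2}
    - {"dp":[-1,-0.85,1],"turn":[0,0,0],"claw":0.2}
    - {"dp":[-1,-0.85,1],"turn":[0,0,0],"claw":0.2}
    - {"dp":[-1,-0.85,1],"turn":[0,0,0],"claw":0.2}
    - {"dp":[-1,-0.85,1],"turn":[0,0,0],"claw":0.2}
    - {"dp":[-1,-0.85,1],"turn":[0,0,0],"claw":0.2}
    - {"dp":[0,0,0],"turn":[0,0,0],"claw":0.2}
    - {"dp":[0,0,0],"turn":[0,0,0],"claw":0.2}
    - {"dp":[0,0,0],"turn":[0,0,0],"claw":0.2}

```text
clock: 24.65
position: [0.5289, -0.0985, 0.1713]
ee_rot: [0.918, 3.005, -0.01]
wrist_force: [1.2, -0.1, -0.3]
gripper_width: 0.599
grasp_force: 0.0
```

```bash
python3 -c "
from h import *
plan(530,-99,5,56.2)"; python3 see.py
```

```text
t24.6 pos [528.9 -98.5 171.3] psi 56.0 j7 1.14 F [ 1.2 -0.1 -0.3] w 0.599
 dp now [-0.04  0.06  8.32]  turn [-0.06  0.02 -0.03]  dp after turn [-0.06  0.01  8.32]
brass top [ 549.7 -326.6   84.1   30.9   52.9]
brass scn [ 546.6 -323.2   83.1   35.1   51.9]
brass scn [526.8 -96.6  91.2  28.8 -37.5]
brass scn [430.1 -97.8  84.7  38.   12.3]
```

step_arm:
  squeeze: 30
  commands:
    - {"dp":[-0.06,0.03,1],"turn":[-0.06,0,0],"claw":0.2}
    - {"dp":[0,0,1],"turn":[0,0,0],"claw":0.2}
    - {"dp":[0,0,1],"turn":[0,0,0],"claw":0.2}
    - {"dp":[0,0,1],"turn":[0,0,0],"claw":0.2}
    - {"dp":[0,0,1],"turn":[0,0,0],"claw":0.2}
    - {"dp":[0,0,1],"turn":[0,0,0],"claw":0.2}
    - {"dp":[0,0,1],"turn":[0,0,0],"claw":0.2}
    - {"dp":[0,0,1],"turn":[0,0,0],"claw":0.2}
    - {"dp":[0,0,0.2],"turn":[0,0,0],"claw":0.2}
    - {"dp":[0,0,0],"turn":[0,0,0],"claw":0.2}
    - {"dp":[0,0,0],"turn":[0,0,0],"claw":-1}
    - {"dp":[0,0,0],"turn":[0,0,0],"claw":-1}
    - {"dp":[0,0,0],"turn":[0,0,0],"claw":-1}
    - {"dp":[0,0,0],"turn":[0,0,0],"claw":-1}
    - {"dp":[0,0,0],"turn":[0,0,0],"claw":-1}
    - {"dp":[0,0,0],"turn":[0,0,0],"claw":-1}
    - {"dp":[0,0,0],"turn":[0,0,0],"claw":-1}
    - {"dp":[0,0,0],"turn":[0,0,0],"claw":-1}

```text
clock: 26.25
position: [0.531, -0.0997, 0.0079]
ee_rot: [0.917, 3.002, -0.001]
wrist_force: [-0.7, -0.3, 6.0]
gripper_width: 0.201
grasp_force: 30.0
```

step_arm:
  commands:
    - {"dp":[0,0,-1],"turn":[0,0,0],"claw":-1}
    - {"dp":[0,0,-1],"turn":[0,0,0],"claw":-1}
    - {"dp":[0,0,-1],"turn":[0,0,0],"claw":-1}
    - {"dp":[0,0,-1],"turn":[0,0,0],"claw":-1}
    - {"dp":[0,0,-1],"turn":[0,0,0],"claw":-1}
    - {"dp":[0,0,-1],"turn":[0,0,0],"claw":-1}
    - {"dp":[0,0,-1],"turn":[0,0,0],"claw":-1}
    - {"dp":[0,0,-1],"turn":[0,0,0],"claw":-1}
    - {"dp":[0,0,-0.5],"turn":[0,0,1],"claw":-1}
    - {"dp":[0,0,0],"turn":[0,0,1],"claw":-1}
    - {"dp":[0,0,0],"turn":[0,0,1],"claw":-1}
    - {"dp":[0,0,0],"turn":[0,0,1],"claw":-1}
    - {"dp":[0,0,0],"turn":[0,0,1],"claw":-1}
    - {"dp":[0,0,0],"turn":[0,0,1],"claw":-1}
    - {"dp":[0,0,0],"turn":[0,0,1],"claw":-1}
    - {"dp":[0,0,0],"turn":[0,0,1],"claw":-1}
    - {"dp":[0,0,0],"turn":[0,0,1],"claw":-1}
    - {"dp":[0,0,0],"turn":[0,0,0.8],"claw":-1}
    - {"dp":[0,0,0],"turn":[0,0,0],"claw":-1}

```text
clock: 27.83
position: [0.5297, -0.0991, 0.1768]
ee_rot: [2.226, 2.215, -0.001]
wrist_force: [0.3, -0.3, -2.1]
gripper_width: 0.203
grasp_force: 30.0
```

```bash
python3 -c "
from h import *
plan(544,133,180,0)"
```

```text
t27.8 pos [529.7 -99.1 176.8] psi -0.3 j7 0.24 F [ 0.3 -0.3 -2.1] w 0.203
 dp now [11.61  0.66 -0.18]  turn [ 0.01  0.02 -0.05]  dp after turn [11.6   0.71 -0.16]
```

step_arm:
  commands:
    - {"dp":[0.967,0.057,0],"turn":[0,0,0],"claw":-1}
    - {"dp":[0.967,0.057,0],"turn":[0,0,0],"claw":-1}
    - {"dp":[0.967,0.057,0],"turn":[0,0,0],"claw":-1}
    - {"dp":[0.967,0.057,0],"turn":[0,0,0],"claw":-1}
    - {"dp":[0.967,0.057,0],"turn":[0,0,0],"claw":-1}
    - {"dp":[0.967,0.057,0],"turn":[0,0,0],"claw":-1}
    - {"dp":[0.967,0.057,0],"turn":[0,0,0],"claw":-1}
    - {"dp":[0.967,0.057,0],"turn":[0,0,0],"claw":-1}
    - {"dp":[0.967,0.057,0],"turn":[0,0,0],"claw":-1}
    - {"dp":[0.967,0.057,0],"turn":[0,0,0],"claw":-1}
    - {"dp":[0.967,0.057,0],"turn":[0,0,0],"claw":-1}
    - {"dp":[0.967,0.057,0],"turn":[0,0,0],"claw":-1}
    - {"dp":[0,0,0],"turn":[0,0,0],"claw":-1}
    - {"dp":[0,0,0],"turn":[0,0,0],"claw":-1}

```text
clock: 29.0
position: [0.544, 0.1338, 0.1766]
ee_rot: [2.217, 2.223, -0.001]
wrist_force: [-0.0, -0.3, -3.0]
gripper_width: 0.203
grasp_force: 30.0
```

```bash
python3 -c "
from h import *
plan(544,133,76,0)"
```

```text
t29.0 pos [544.  133.8 176.6] psi 0.2 j7 -0.20 F [-0.  -0.3 -3. ] w 0.203
 dp now [-0.03 -0.01  5.03]  turn [0.01 0.02 0.03]  dp after turn [-0.04 -0.    5.03]
```

step_arm:
  commands:
    - {"dp":[0,0,1],"turn":[0,0,0],"claw":-1}
    - {"dp":[0,0,1],"turn":[0,0,0],"claw":-1}
    - {"dp":[0,0,1],"turn":[0,0,0],"claw":-1}
    - {"dp":[0,0,1],"turn":[0,0,0],"claw":-1}
    - {"dp":[0,0,1],"turn":[0,0,0],"claw":-1}
    - {"dp":[0,0,0],"turn":[0,0,0],"claw":-1}
    - {"dp":[0,0,0],"turn":[0,0,0],"claw":-0.36}
    - {"dp":[0,0,0],"turn":[0,0,0],"claw":-0.36}
    - {"dp":[0,0,0],"turn":[0,0,0],"claw":-0.36}
    - {"dp":[0,0,0],"turn":[0,0,0],"claw":-0.36}
    - {"dp":[0,0,-1],"turn":[0,0,0],"claw":-0.36}
    - {"dp":[0,0,-1],"turn":[0,0,0],"claw":-0.36}
    - {"dp":[0,0,-1],"turn":[0,0,0],"claw":-0.36}
    - {"dp":[0,0,-1],"turn":[0,0,0],"claw":-0.36}
    - {"dp":[0,0,-1],"turn":[0,0,0],"claw":0.2}
    - {"dp":[0,0,0],"turn":[0,0,0],"claw":0.2}
    - {"dp":[0,0,0],"turn":[0,0,0],"claw":0.2}

```text
clock: 30.42
position: [0.5456, 0.1332, 0.1789]
ee_rot: [2.221, 2.217, 0.007]
wrist_force: [-0.5, 0.5, 0.2]
gripper_width: 0.508
grasp_force: 0.0
```

```bash
python3 -c "
from h import *
plan(433,-99.5,171,-77.8); plan(549,-325.5,171,-37.1)"; python3 see.py
```

```text
t30.4 pos [545.6 133.2 178.9] psi -0.1 j7 -0.20 F [-0.5  0.5  0.2] w 0.508
 dp now [-11.64  -5.61   0.36]  turn [ 0.05 -0.04 13.56]  dp after turn [-7.96 10.18  0.39]
t30.4 pos [545.6 133.2 178.9] psi -0.1 j7 -0.20 F [-0.5  0.5  0.2] w 0.508
 dp now [-22.93   0.21   0.39]  turn [ 0.05 -0.02  6.46]  dp after turn [-18.19  13.97   0.39]
brass top [381.3 -17.1  31.9   8.8   1. ]
brass top [ 433.9 -100.2   84.8   30.4   12.4]
brass top [ 549.7 -326.6   84.1   30.9   52.9]
brass scn [ 546.3 -322.9   83.1   34.9   52.8]
brass scn [430.1 -97.8  84.7  38.   12.3]
```

step_arm:
  commands:
    - {"dp":[0,0,0],"turn":[0,0,1],"claw":0.2}
    - {"dp":[0,0,0],"turn":[0,0,1],"claw":0.2}
    - {"dp":[0,0,0],"turn":[0,0,1],"claw":0.2}
    - {"dp":[0,0,0],"turn":[0,0,1],"claw":0.2}
    - {"dp":[0,0,0],"turn":[0,0,1],"claw":0.2}
    - {"dp":[0,0,0],"turn":[0,0,1],"claw":0.2}
    - {"dp":[0,0,0],"turn":[0,0,0.46],"claw":0.2}
    - {"dp":[-0.957,0.736,0],"turn":[0,0,0],"claw":0.2}
    - {"dp":[-0.957,0.736,0],"turn":[0,0,0],"claw":0.2}
    - {"dp":[-0.957,0.736,0],"turn":[0,0,0],"claw":0.2}
    - {"dp":[-0.957,0.736,0],"turn":[0,0,0],"claw":0.2}
    - {"dp":[-0.957,0.736,0],"turn":[0,0,0],"claw":0.2}
    - {"dp":[-0.957,0.736,0],"turn":[0,0,0],"claw":0.2}
    - {"dp":[-0.957,0.736,0],"turn":[0,0,0],"claw":0.2}
    - {"dp":[-0.957,0.736,0],"turn":[0,0,0],"claw":0.2}
    - {"dp":[-0.957,0.736,0],"turn":[0,0,0],"claw":0.2}
    - {"dp":[-0.957,0.736,0],"turn":[0,0,0],"claw":0.2}

```text
clock: 31.93
position: [0.5455, -0.1097, 0.1764]
ee_rot: [2.812, 1.398, -0.001]
wrist_force: [0.7, 0.2, -0.6]
gripper_width: 0.603
grasp_force: 0.0
```

step_arm:
  commands:
    - {"dp":[-0.957,0.736,0],"turn":[0,0,0],"claw":0.2}
    - {"dp":[-0.957,0.736,0],"turn":[0,0,0],"claw":0.2}
    - {"dp":[-0.957,0.736,0],"turn":[0,0,0],"claw":0.2}
    - {"dp":[-0.957,0.736,0],"turn":[0,0,0],"claw":0.2}
    - {"dp":[-0.957,0.736,0],"turn":[0,0,0],"claw":0.2}
    - {"dp":[-0.957,0.736,0],"turn":[0,0,0],"claw":0.2}
    - {"dp":[-0.957,0.736,0],"turn":[0,0,0],"claw":0.2}
    - {"dp":[-0.957,0.736,0],"turn":[0,0,0],"claw":0.2}
    - {"dp":[-0.957,0.736,0],"turn":[0,0,0],"claw":0.2}
    - {"dp":[0,0,0],"turn":[0,0,0],"claw":0.2}
    - {"dp":[0,0,0],"turn":[0,0,0],"claw":0.2}
    - {"dp":[0,0,0],"turn":[0,0,0],"claw":0.2}

```text
clock: 32.93
position: [0.5477, -0.3248, 0.1767]
ee_rot: [2.812, 1.399, 0.001]
wrist_force: [0.4, -0.1, 0.9]
gripper_width: 0.599
grasp_force: 0.0
```

```bash
python3 -c "
from h import *
plan(549.7,-326.4,7,-37.1)"; python3 see.py
```

```text
t32.9 pos [ 547.7 -324.8  176.7] psi -37.1 j7 0.08 F [ 0.4 -0.1  0.9] w 0.599
 dp now [-0.    0.12  8.48]  turn [ 0.01 -0.   -0.  ]  dp after turn [-0.    0.13  8.48]
brass top [ 434.2 -100.4   84.1   30.3   11.8]
brass top [ 565.7 -306.    29.8   27.   -89.2]
brass scn [ 549.  -322.8   80.6   33.8   57.1]
brass scn [ 337.6 -185.4   82.5   29.2  -44.8]
brass scn [430.1 -97.8  84.7  38.   12.3]
```

step_arm:
  squeeze: 30
  commands:
    - {"dp":[0,0.12,1],"turn":[0,0,0],"claw":0.2}
    - {"dp":[0,0,1],"turn":[0,0,0],"claw":0.2}
    - {"dp":[0,0,1],"turn":[0,0,0],"claw":0.2}
    - {"dp":[0,0,1],"turn":[0,0,0],"claw":0.2}
    - {"dp":[0,0,1],"turn":[0,0,0],"claw":0.2}
    - {"dp":[0,0,1],"turn":[0,0,0],"claw":0.2}
    - {"dp":[0,0,1],"turn":[0,0,0],"claw":0.2}
    - {"dp":[0,0,1],"turn":[0,0,0],"claw":0.2}
    - {"dp":[0,0,0.5],"turn":[0,0,0],"claw":0.2}
    - {"dp":[0,0,0],"turn":[0,0,0],"claw":0.2}
    - {"dp":[0,0,0],"turn":[0,0,0],"claw":-1}
    - {"dp":[0,0,0],"turn":[0,0,0],"claw":-1}
    - {"dp":[0,0,0],"turn":[0,0,0],"claw":-1}
    - {"dp":[0,0,0],"turn":[0,0,0],"claw":-1}
    - {"dp":[0,0,0],"turn":[0,0,0],"claw":-1}
    - {"dp":[0,0,0],"turn":[0,0,0],"claw":-1}
    - {"dp":[0,0,0],"turn":[0,0,0],"claw":-1}
    - {"dp":[0,0,0],"turn":[0,0,0],"claw":-1}

```text
clock: 34.53
position: [0.5497, -0.3271, 0.0083]
ee_rot: [2.812, 1.398, 0.002]
wrist_force: [-3.5, 2.7, 5.8]
gripper_width: 0.202
grasp_force: 30.0
```

step_arm:
  commands:
    - {"dp":[0,0,-1],"turn":[0,0,0],"claw":-1}
    - {"dp":[0,0,-1],"turn":[0,0,0],"claw":-1}
    - {"dp":[0,0,-1],"turn":[0,0,0],"claw":-1}
    - {"dp":[0,0,-1],"turn":[0,0,0],"claw":-1}
    - {"dp":[0,0,-1],"turn":[0,0,0],"claw":-1}
    - {"dp":[0,0,-1],"turn":[0,0,0],"claw":-1}
    - {"dp":[0,0,-1],"turn":[0,0,0],"claw":-1}
    - {"dp":[0,0,-1],"turn":[0,0,0],"claw":-1}
    - {"dp":[0,0,-0.5],"turn":[0,0,-1],"claw":-1}
    - {"dp":[0,0,0],"turn":[0,0,-1],"claw":-1}
    - {"dp":[0,0,0],"turn":[0,0,-1],"claw":-1}
    - {"dp":[0,0,0],"turn":[0,0,-1],"claw":-1}
    - {"dp":[0,0,0],"turn":[0,0,-1],"claw":-1}
    - {"dp":[0,0,0],"turn":[0,0,-1],"claw":-1}
    - {"dp":[0,0,0],"turn":[0,0,-0.48],"claw":-1}
    - {"dp":[0,0,0],"turn":[0,0,0],"claw":-1}

```text
clock: 35.87
position: [0.5495, -0.3275, 0.1775]
ee_rot: [2.218, 2.221, 0.001]
wrist_force: [-0.9, -0.3, -1.8]
gripper_width: 0.202
grasp_force: 30.0
```

```bash
python3 -c "
from h import *
plan(612,133,180,0)"
```

```text
t35.9 pos [ 549.5 -327.5  177.5] psi 0.1 j7 0.65 F [-0.9 -0.3 -1.8] w 0.202
 dp now [23.02  3.15 -0.15]  turn [0.02 0.01 0.01]  dp after turn [23.02  3.12 -0.12]
```

step_arm:
  commands:
    - {"dp":[0.959,0.13,0],"turn":[0,0,0],"claw":-1}
    - {"dp":[0.959,0.13,0],"turn":[0,0,0],"claw":-1}
    - {"dp":[0.959,0.13,0],"turn":[0,0,0],"claw":-1}
    - {"dp":[0.959,0.13,0],"turn":[0,0,0],"claw":-1}
    - {"dp":[0.959,0.13,0],"turn":[0,0,0],"claw":-1}
    - {"dp":[0.959,0.13,0],"turn":[0,0,0],"claw":-1}
    - {"dp":[0.959,0.13,0],"turn":[0,0,0],"claw":-1}
    - {"dp":[0.959,0.13,0],"turn":[0,0,0],"claw":-1}
    - {"dp":[0.959,0.13,0],"turn":[0,0,0],"claw":-1}
    - {"dp":[0.959,0.13,0],"turn":[0,0,0],"claw":-1}
    - {"dp":[0.959,0.13,0],"turn":[0,0,0],"claw":-1}
    - {"dp":[0.959,0.13,0],"turn":[0,0,0],"claw":-1}
    - {"dp":[0.959,0.13,0],"turn":[0,0,0],"claw":-1}
    - {"dp":[0.959,0.13,0],"turn":[0,0,0],"claw":-1}
    - {"dp":[0.959,0.13,0],"turn":[0,0,0],"claw":-1}
    - {"dp":[0.959,0.13,0],"turn":[0,0,0],"claw":-1}

```text
clock: 37.2
position: [0.5914, -0.0196, 0.1772]
ee_rot: [2.222, 2.217, 0.0]
wrist_force: [-0.6, -0.5, -3.2]
gripper_width: 0.201
grasp_force: 30.0
```

step_arm:
  commands:
    - {"dp":[0.959,0.13,0],"turn":[0,0,0],"claw":-1}
    - {"dp":[0.959,0.13,0],"turn":[0,0,0],"claw":-1}
    - {"dp":[0.959,0.13,0],"turn":[0,0,0],"claw":-1}
    - {"dp":[0.959,0.13,0],"turn":[0,0,0],"claw":-1}
    - {"dp":[0.959,0.13,0],"turn":[0,0,0],"claw":-1}
    - {"dp":[0.959,0.13,0],"turn":[0,0,0],"claw":-1}
    - {"dp":[0.959,0.13,0],"turn":[0,0,0],"claw":-1}
    - {"dp":[0.959,0.13,0],"turn":[0,0,0],"claw":-1}
    - {"dp":[0,0,0],"turn":[0,0,0],"claw":-1}
    - {"dp":[0,0,0],"turn":[0,0,0],"claw":-1}
    - {"dp":[0,0,0],"turn":[0,0,0],"claw":-1}

```text
clock: 38.12
position: [0.6121, 0.1319, 0.177]
ee_rot: [2.221, 2.218, -0.001]
wrist_force: [-0.3, -1.2, -2.6]
gripper_width: 0.198
grasp_force: 30.0
```

```bash
python3 -c "
from h import *
plan(612,133,76,0)"
```

```text
t38.1 pos [612.1 131.9 177. ] psi -0.1 j7 -0.16 F [-0.3 -1.2 -2.6] w 0.198
 dp now [ 0.07 -0.02  5.05]  turn [ 0.02  0.03 -0.02]  dp after turn [ 0.06 -0.01  5.05]
```

step_arm:
  commands:
    - {"dp":[0.06,0,1],"turn":[0,0,0],"claw":-1}
    - {"dp":[0,0,1],"turn":[0,0,0],"claw":-1}
    - {"dp":[0,0,1],"turn":[0,0,0],"claw":-1}
    - {"dp":[0,0,1],"turn":[0,0,0],"claw":-1}
    - {"dp":[0,0,1],"turn":[0,0,0],"claw":-1}
    - {"dp":[0,0,0],"turn":[0,0,0],"claw":-1}
    - {"dp":[0,0,0],"turn":[0,0,0],"claw":-0.36}
    - {"dp":[0,0,0],"turn":[0,0,0],"claw":-0.36}
    - {"dp":[0,0,0],"turn":[0,0,0],"claw":-0.36}
    - {"dp":[0,0,0],"turn":[0,0,0],"claw":-0.36}
    - {"dp":[0,0,-1],"turn":[0,0,0],"claw":-0.36}
    - {"dp":[0,0,-1],"turn":[0,0,0],"claw":-0.36}
    - {"dp":[0,0,-1],"turn":[0,0,0],"claw":-0.36}
    - {"dp":[0,0,-1],"turn":[0,0,0],"claw":-0.36}
    - {"dp":[0,0,-1],"turn":[0,0,0],"claw":0.2}
    - {"dp":[0,0,0],"turn":[0,0,0],"claw":0.2}
    - {"dp":[0,0,0],"turn":[0,0,0],"claw":0.2}

```text
clock: 39.53
position: [0.6134, 0.1344, 0.1792]
ee_rot: [2.218, 2.218, 0.006]
wrist_force: [-0.6, -1.2, -1.0]
gripper_width: 0.504
grasp_force: 0.0
```

```bash
python3 see.py; python3 -c "
from h import *
plan(434,-100.2,175,-77.9)"
```

```text
brass top [382.7 -17.1  34.8   8.8   1. ]
brass top [ 433.9 -100.2   84.7   30.6   12.2]
brass top [542.3 -18.9 114.1  17.9   0.8]
brass scn [430.1 -97.8  84.7  38.   12.3]
t39.6 pos [611.9 134.1 176.9] psi 0.0 j7 -0.16 F [-0.3  0.5 -0.2] w 0.583
 dp now [-11.72  -8.9    0.09]  turn [ 0.02  0.   13.6 ]  dp after turn [-11.15   9.59   0.09]
```

step_arm:
  commands:
    - {"dp":[0,0,0],"turn":[0,0,1],"claw":0.2}
    - {"dp":[0,0,0],"turn":[0,0,1],"claw":0.2}
    - {"dp":[0,0,0],"turn":[0,0,1],"claw":0.2}
    - {"dp":[0,0,0],"turn":[0,0,1],"claw":0.2}
    - {"dp":[0,0,0],"turn":[0,0,1],"claw":0.2}
    - {"dp":[0,0,0],"turn":[0,0,1],"claw":0.2}
    - {"dp":[0,0,0],"turn":[0,0,1],"claw":0.2}
    - {"dp":[0,0,0],"turn":[0,0,1],"claw":0.2}
    - {"dp":[0,0,0],"turn":[0,0,1],"claw":0.2}
    - {"dp":[0,0,0],"turn":[0,0,1],"claw":0.2}
    - {"dp":[0,0,0],"turn":[0,0,1],"claw":0.2}
    - {"dp":[0,0,0],"turn":[0,0,1],"claw":0.2}
    - {"dp":[0,0,0],"turn":[0,0,1],"claw":0.2}
    - {"dp":[0,0,0],"turn":[0,0,0.6],"claw":0.2}

```text
clock: 40.8
position: [0.6115, 0.134, 0.1758]
ee_rot: [3.122, 0.322, -0.0]
wrist_force: [-0.1, 0.4, 1.2]
gripper_width: 0.599
grasp_force: 0.0
```

step_arm:
  commands:
    - {"dp":[-0.929,0.799,0],"turn":[0,0,0],"claw":0.2}
    - {"dp":[-0.929,0.799,0],"turn":[0,0,0],"claw":0.2}
    - {"dp":[-0.929,0.799,0],"turn":[0,0,0],"claw":0.2}
    - {"dp":[-0.929,0.799,0],"turn":[0,0,0],"claw":0.2}
    - {"dp":[-0.929,0.799,0],"turn":[0,0,0],"claw":0.2}
    - {"dp":[-0.929,0.799,0],"turn":[0,0,0],"claw":0.2}
    - {"dp":[-0.929,0.799,0],"turn":[0,0,0],"claw":0.2}
    - {"dp":[-0.929,0.799,0],"turn":[0,0,0],"claw":0.2}
    - {"dp":[-0.929,0.799,0],"turn":[0,0,0],"claw":0.2}
    - {"dp":[-0.929,0.799,0],"turn":[0,0,0],"claw":0.2}
    - {"dp":[-0.929,0.799,0],"turn":[0,0,0],"claw":0.2}
    - {"dp":[-0.929,0.799,0],"turn":[0,0,0],"claw":0.2}
    - {"dp":[0,0,0],"turn":[0,0,0],"claw":0.2}
    - {"dp":[0,0,0],"turn":[0,0,0],"claw":0.2}
    - {"dp":[0,0,0],"turn":[0,0,0],"claw":0.2}

```text
clock: 42.05
position: [0.4345, -0.0995, 0.1769]
ee_rot: [3.122, 0.331, 0.002]
wrist_force: [0.9, -0.2, 0.2]
gripper_width: 0.603
grasp_force: 0.0
```

```bash
python3 see.py; python3 -c "
from h import *
plan(434,-100.2,7,-77.9)"
```

```text
brass top [393.  -19.9  55.2  14.6   1. ]
brass top [542.4 -19.  114.1  17.9   0.9]
brass scn [ 433.4 -100.    79.4   38.4   18. ]
t42.1 pos [434.9 -99.2 177. ] psi -77.8 j7 -1.06 F [-0.3  0.2 -0.1] w 0.599
 dp now [-0.07  0.02  8.5 ]  turn [ 0.02 -0.01  0.01]  dp after turn [-0.05  0.04  8.5 ]
```

step_arm:
  squeeze: 30
  commands:
    - {"dp":[-0.05,0.02,1],"turn":[0,0,0],"claw":0.2}
    - {"dp":[0,0,1],"turn":[0,0,0],"claw":0.2}
    - {"dp":[0,0,1],"turn":[0,0,0],"claw":0.2}
    - {"dp":[0,0,1],"turn":[0,0,0],"claw":0.2}
    - {"dp":[0,0,1],"turn":[0,0,0],"claw":0.2}
    - {"dp":[0,0,1],"turn":[0,0,0],"claw":0.2}
    - {"dp":[0,0,1],"turn":[0,0,0],"claw":0.2}
    - {"dp":[0,0,1],"turn":[0,0,0],"claw":0.2}
    - {"dp":[0,0,0.5],"turn":[0,0,0],"claw":0.2}
    - {"dp":[0,0,0],"turn":[0,0,0],"claw":0.2}
    - {"dp":[0,0,0],"turn":[0,0,0],"claw":-1}
    - {"dp":[0,0,0],"turn":[0,0,0],"claw":-1}
    - {"dp":[0,0,0],"turn":[0,0,0],"claw":-1}
    - {"dp":[0,0,0],"turn":[0,0,0],"claw":-1}
    - {"dp":[0,0,0],"turn":[0,0,0],"claw":-1}
    - {"dp":[0,0,0],"turn":[0,0,0],"claw":-1}
    - {"dp":[0,0,0],"turn":[0,0,0],"claw":-1}
    - {"dp":[0,0,0],"turn":[0,0,0],"claw":-1}

```text
clock: 43.65
position: [0.4342, -0.1006, 0.0077]
ee_rot: [3.123, 0.331, 0.004]
wrist_force: [-0.8, 1.9, 7.5]
gripper_width: 0.2
grasp_force: 30.0
```

step_arm:
  commands:
    - {"dp":[0,0,-1],"turn":[0,0,0],"claw":-1}
    - {"dp":[0,0,-1],"turn":[0,0,0],"claw":-1}
    - {"dp":[0,0,-1],"turn":[0,0,0],"claw":-1}
    - {"dp":[0,0,-1],"turn":[0,0,0],"claw":-1}
    - {"dp":[0,0,-1],"turn":[0,0,0],"claw":-1}
    - {"dp":[0,0,-1],"turn":[0,0,0],"claw":-1}
    - {"dp":[0,0,-1],"turn":[0,0,-1],"claw":-1}
    - {"dp":[0,0,-1],"turn":[0,0,-1],"claw":-1}
    - {"dp":[0,0,-0.5],"turn":[0,0,-1],"claw":-1}
    - {"dp":[0,0,0],"turn":[0,0,-1],"claw":-1}
    - {"dp":[0,0,0],"turn":[0,0,-1],"claw":-1}
    - {"dp":[0,0,0],"turn":[0,0,-1],"claw":-1}
    - {"dp":[0,0,0],"turn":[0,0,-1],"claw":-1}
    - {"dp":[0,0,0],"turn":[0,0,-1],"claw":-1}
    - {"dp":[0,0,0],"turn":[0,0,-1],"claw":-1}
    - {"dp":[0,0,0],"turn":[0,0,-1],"claw":-1}
    - {"dp":[0,0,0],"turn":[0,0,-1],"claw":-1}
    - {"dp":[0,0,0],"turn":[0,0,-1],"claw":-1}
    - {"dp":[0,0,0],"turn":[0,0,-1],"claw":-1}
    - {"dp":[0,0,0],"turn":[0,0,-0.6],"claw":-1}

```text
clock: 45.32
position: [0.4328, -0.1007, 0.1769]
ee_rot: [2.215, 2.225, -0.0]
wrist_force: [1.0, 0.4, -2.5]
gripper_width: 0.201
grasp_force: 30.0
```

```bash
python3 -c "
from h import *
plan(578,133,180,0)"
```

```text
t45.3 pos [ 432.8 -100.7  176.9] psi 0.3 j7 0.23 F [ 1.   0.4 -2.5] w 0.201
 dp now [11.65  7.32 -0.17]  turn [0.01 0.02 0.05]  dp after turn [11.69  7.26 -0.16]
```

step_arm:
  commands:
    - {"dp":[0.973,0.607,0],"turn":[0,0,0],"claw":-1}
    - {"dp":[0.973,0.607,0],"turn":[0,0,0],"claw":-1}
    - {"dp":[0.973,0.607,0],"turn":[0,0,0],"claw":-1}
    - {"dp":[0.973,0.607,0],"turn":[0,0,0],"claw":-1}
    - {"dp":[0.973,0.607,0],"turn":[0,0,0],"claw":-1}
    - {"dp":[0.973,0.607,0],"turn":[0,0,0],"claw":-1}
    - {"dp":[0.973,0.607,0],"turn":[0,0,0],"claw":-1}
    - {"dp":[0.973,0.607,0],"turn":[0,0,0],"claw":-1}
    - {"dp":[0.973,0.607,0],"turn":[0,0,0],"claw":-1}
    - {"dp":[0.973,0.607,0],"turn":[0,0,0],"claw":-1}
    - {"dp":[0.973,0.607,0],"turn":[0,0,0],"claw":-1}
    - {"dp":[0.973,0.607,0],"turn":[0,0,0],"claw":-1}
    - {"dp":[0,0,0],"turn":[0,0,0],"claw":-1}
    - {"dp":[0,0,0],"turn":[0,0,0],"claw":-1}

```text
clock: 46.48
position: [0.5789, 0.134, 0.1763]
ee_rot: [2.217, 2.222, -0.001]
wrist_force: [-0.8, 0.2, -2.5]
gripper_width: 0.2
grasp_force: 30.0
```

```bash
python3 -c "
from h import *
plan(578,133,77,0)"
```

```text
t46.5 pos [578.9 134.  176.3] psi 0.1 j7 -0.12 F [-0.8  0.2 -2.5] w 0.200
 dp now [-0.04 -0.05  4.97]  turn [0.01 0.02 0.02]  dp after turn [-0.05 -0.04  4.97]
```

step_arm:
  commands:
    - {"dp":[-0.05,-0.05,1],"turn":[0,0,0],"claw":-1}
    - {"dp":[0,0,1],"turn":[0,0,0],"claw":-1}
    - {"dp":[0,0,1],"turn":[0,0,0],"claw":-1}
    - {"dp":[0,0,1],"turn":[0,0,0],"claw":-1}
    - {"dp":[0,0,1],"turn":[0,0,0],"claw":-1}
    - {"dp":[0,0,0],"turn":[0,0,0],"claw":-1}
    - {"dp":[0,0,0],"turn":[0,0,0],"claw":-0.36}
    - {"dp":[0,0,0],"turn":[0,0,0],"claw":-0.36}
    - {"dp":[0,0,0],"turn":[0,0,0],"claw":-0.36}
    - {"dp":[0,0,0],"turn":[0,0,0],"claw":-0.36}
    - {"dp":[0,0,-1],"turn":[0,0,0],"claw":-0.36}
    - {"dp":[0,0,-1],"turn":[0,0,0],"claw":-0.36}
    - {"dp":[0,0,-1],"turn":[0,0,0],"claw":-0.36}
    - {"dp":[0,0,-1],"turn":[0,0,0],"claw":-0.36}
    - {"dp":[0,0,-1],"turn":[0,0,0],"claw":0.2}
    - {"dp":[0,0,-1],"turn":[0,0,0],"claw":0.2}
    - {"dp":[0,0,-1],"turn":[0,0,0],"claw":0.2}
    - {"dp":[0,0,-1],"turn":[0,0,0],"claw":0.2}
    - {"dp":[0,0,-1],"turn":[0,0,0],"claw":0.2}
    - {"dp":[0,0,-1],"turn":[0,0,0],"claw":0.2}

```text
clock: 48.15
position: [0.5781, 0.1319, 0.2793]
ee_rot: [2.219, 2.219, 0.003]
wrist_force: [0.6, -1.4, 0.1]
gripper_width: 0.594
grasp_force: 0.0
```

```bash
python3 -c "
from h import *
plan(422.5,281.5,300,-29.4)"
```

```text
t48.1 pos [578.1 131.9 279.3] psi -0.0 j7 -0.17 F [ 0.6 -1.4  0.1] w 0.594
 dp now [ 7.48 -7.78 -1.07]  turn [ 0.04 -0.    5.13]  dp after turn [  2.7  -10.45  -1.03]
```

step_arm:
  commands:
    - {"dp":[0,0,-0.15],"turn":[0,0,1],"claw":0.2}
    - {"dp":[0,0,-0.15],"turn":[0,0,1],"claw":0.2}
    - {"dp":[0,0,-0.15],"turn":[0,0,1],"claw":0.2}
    - {"dp":[0,0,-0.15],"turn":[0,0,1],"claw":0.2}
    - {"dp":[0,0,-0.15],"turn":[0,0,1],"claw":0.2}
    - {"dp":[0,0,0],"turn":[0,0,0.13],"claw":0.2}
    - {"dp":[0.245,-0.95,0],"turn":[0,0,0],"claw":0.2}
    - {"dp":[0.245,-0.95,0],"turn":[0,0,0],"claw":0.2}
    - {"dp":[0.245,-0.95,0],"turn":[0,0,0],"claw":0.2}
    - {"dp":[0.245,-0.95,0],"turn":[0,0,0],"claw":0.2}
    - {"dp":[0.245,-0.95,0],"turn":[0,0,0],"claw":0.2}
    - {"dp":[0.245,-0.95,0],"turn":[0,0,0],"claw":0.2}
    - {"dp":[0.245,-0.95,0],"turn":[0,0,0],"claw":0.2}
    - {"dp":[0.245,-0.95,0],"turn":[0,0,0],"claw":0.2}
    - {"dp":[0.245,-0.95,0],"turn":[0,0,0],"claw":0.2}
    - {"dp":[0.245,-0.95,0],"turn":[0,0,0],"claw":0.2}
    - {"dp":[0.245,-0.95,0],"turn":[0,0,0],"claw":0.2}
    - {"dp":[0,0,0],"turn":[0,0,0],"claw":0.2}
    - {"dp":[0,0,0],"turn":[0,0,0],"claw":0.2}

```text
clock: 49.73
position: [0.4219, 0.2821, 0.292]
ee_rot: [2.707, 1.59, 0.003]
wrist_force: [1.1, 0.3, -1.0]
gripper_width: 0.6
grasp_force: 0.0
```

```bash
python3 see2.py loaded.png;python3 -c "
from h import *
plan(422.5,281.5,187,-29.4)"
```

```text
t49.8 pos [423.  280.8 291.9] psi -29.4 j7 -1.14 F [-0.3 -0.6 -0.1] w 0.599
 dp now [ 0.02 -0.06  5.25]  turn [ 0.03 -0.    0.  ]  dp after turn [ 0.02 -0.04  5.25]
```

View pics/loaded.png

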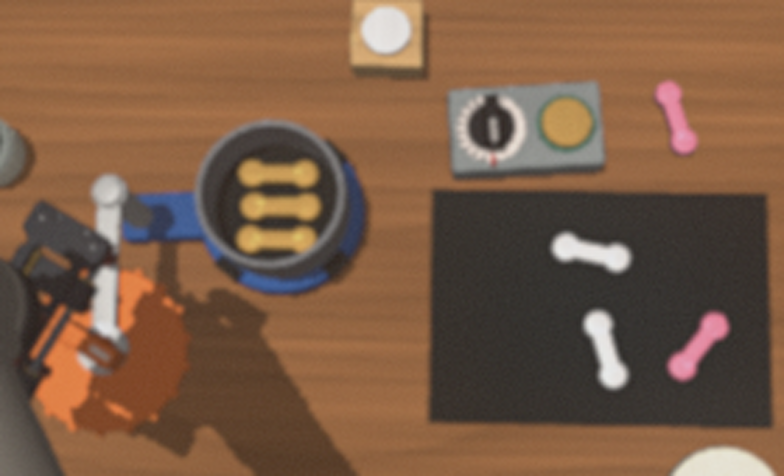

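All three brass castings lie in the tub at (278,173), (280,206) and (276,239). The steel castings are untouched at (590,252) and (605,350). Regripping the cap.

step_arm:
  squeeze: 40
  commands:
    - {"dp":[0,-0.03,1],"turn":[0,0,0],"claw":0.2}
    - {"dp":[0,0,1],"turn":[0,0,0],"claw":0.2}
    - {"dp":[0,0,1],"turn":[0,0,0],"claw":0.2}
    - {"dp":[0,0,1],"turn":[0,0,0],"claw":0.2}
    - {"dp":[0,0,1],"turn":[0,0,0],"claw":0.2}
    - {"dp":[0,0,0.25],"turn":[0,0,0],"claw":0.2}
    - {"dp":[0,0,0],"turn":[0,0,0],"claw":0.2}
    - {"dp":[0,0,0],"turn":[0,0,0],"claw":-1}
    - {"dp":[0,0,0],"turn":[0,0,0],"claw":-1}
    - {"dp":[0,0,0],"turn":[0,0,0],"claw":-1}
    - {"dp":[0,0,0],"turn":[0,0,0],"claw":-1}
    - {"dp":[0,0,0],"turn":[0,0,0],"claw":-1}
    - {"dp":[0,0,0],"turn":[0,0,0],"claw":-1}
    - {"dp":[0,0,0],"turn":[0,0,0],"claw":-1}
    - {"dp":[0,0,0],"turn":[0,0,0],"claw":-1}

```text
clock: 51.08
position: [0.4214, 0.2817, 0.1871]
ee_rot: [2.712, 1.583, 0.0]
wrist_force: [-3.1, -1.2, 6.6]
gripper_width: 0.223
grasp_force: 39.9
```

```bash
python3 arc.py 1.6
```

```text
arc [423.  281.9]
t51.1 pos [421.4 281.7 187.1] psi -29.4 j7 -1.07 F [-3.1 -1.2  6.6] w 0.223
 dp now [0.05 0.06 0.06]  turn [0.01 0.01 0.01]  dp after turn [0.05 0.06 0.06]
radius 151.5764164850615 angle 1.599036829961068
[-0.22296821  0.95430278 -0.36436953]
```

step_arm:
  commands:
    - {"dp":[-0.631,0.406,0],"turn":[0,0,-1],"claw":-1}
    - {"dp":[-0.631,0.406,0],"turn":[0,0,-1],"claw":-1}
    - {"dp":[-0.631,0.406,0],"turn":[0,0,-1],"claw":-1}
    - {"dp":[-0.631,0.406,0],"turn":[0,0,-1],"claw":-1}
    - {"dp":[-0.631,0.406,0],"turn":[0,0,-1],"claw":-1}
    - {"dp":[-0.631,0.406,0],"turn":[0,0,-1],"claw":-1}
    - {"dp":[-0.631,0.406,0],"turn":[0,0,-1],"claw":-1}
    - {"dp":[-0.631,0.406,0],"turn":[0,0,-1],"claw":-1}
    - {"dp":[0,0,0],"turn":[0,0,0],"claw":-1}

```text
clock: 51.83
position: [0.4702, 0.1723, 0.1871]
ee_rot: [1.878, 2.513, 0.002]
wrist_force: [0.5, 0.1, 1.4]
gripper_width: 0.227
grasp_force: 40.0
```

```bash
python3 arc.py 0.8
```

```text
arc [469.3 174.6]
t51.8 pos [470.2 172.3 187.1] psi 16.5 j7 -0.06 F [0.5 0.1 1.4] w 0.227
 dp now [ 0.12 -0.01  0.06]  turn [0.03 0.03 0.02]  dp after turn [ 0.12 -0.01  0.06]
radius 151.0462208390348 angle 0.7851099458564101
[0.21871679 0.34170442 0.02837318]
```

step_arm:
  commands:
    - {"dp":[-0.631,0.406,0],"turn":[0,0,-1],"claw":-1}
    - {"dp":[-0.631,0.406,0],"turn":[0,0,-1],"claw":-1}
    - {"dp":[-0.631,0.406,0],"turn":[0,0,-1],"claw":-1}
    - {"dp":[-0.631,0.406,0],"turn":[0,0,-1],"claw":-1}
    - {"dp":[-0.631,0.406,0],"turn":[0,0,-1],"claw":-1}
    - {"dp":[-0.631,0.406,0],"turn":[0,0,-1],"claw":-1}
    - {"dp":[-0.631,0.406,0],"turn":[0,0,-1],"claw":-1}
    - {"dp":[-0.6,0.406,0],"turn":[0,0,-1],"claw":-1}
    - {"dp":[0,0,0],"turn":[0,0,0],"claw":-1}
    - {"dp":[0,0,0],"turn":[0,0,0],"claw":-1}

```text
clock: 52.67
position: [0.5777, 0.1337, 0.1873]
ee_rot: [0.758, 3.045, -0.001]
wrist_force: [2.4, -1.5, 0.6]
gripper_width: 0.225
grasp_force: 40.0
```

```bash
python3 arc.py 0
```

```text
arc [578.5 133.1]
t52.7 pos [577.7 133.7 187.3] psi 62.0 j7 0.87 F [ 2.4 -1.5  0.6] w 0.225
 dp now [-0.05 -0.01  0.06]  turn [-0.    0.03 -0.03]  dp after turn [-0.05 -0.01  0.06]
radius 149.4084113200051 angle 0.005518520564197646
[ 0.01885347 -0.06345023 -0.0950843 ]
```

step_arm:
  commands:
    - {"dp":[-0.1,0.05,0],"turn":[0,0,0],"claw":-1}
    - {"dp":[-0.05,0.03,0],"turn":[0,0,0],"claw":-1}
    - {"dp":[0,0,0],"turn":[0,0,0],"claw":-1}
    - {"dp":[0,0,0],"turn":[0,0,0],"claw":-1}

```text
clock: 53.0
position: [0.5787, 0.1337, 0.1871]
ee_rot: [-0.755, -3.049, 0.003]
wrist_force: [-5.6, -1.7, 5.0]
gripper_width: 0.225
grasp_force: 40.0
```

```bash
python3 arc.py 0
```

```text
arc [578.5 133.1]
t53.0 pos [578.7 133.7 187.1] psi 62.2 j7 0.88 F [-5.6 -1.7  5. ] w 0.225
 dp now [-0.01 -0.03  0.06]  turn [-0.02 -0.   -0.  ]  dp after turn [-0.01 -0.03  0.06]
radius 149.3987391890135 angle -0.001418289720535898
[ 0.01320909  1.16705323 -0.01622317]
```

step_arm:
  commands:
    - {"dp":[0.02,0,0.02],"turn":[0,0,0.9],"claw":-1}
    - {"dp":[0,0,0.02],"turn":[0,0,0.9],"claw":-1}
    - {"dp":[0,0,0.02],"turn":[0,0,0.9],"claw":-1}
    - {"dp":[0,0,0.02],"turn":[0,0,0.9],"claw":-1}
    - {"dp":[0,0,0.02],"turn":[0,0,0.9],"claw":-1}
    - {"dp":[0,0,0.02],"turn":[0,0,0.9],"claw":-1}
    - {"dp":[0,0,0.02],"turn":[0,0,0.9],"claw":-1}
    - {"dp":[0,0,0.02],"turn":[0,0,0.9],"claw":-1}
    - {"dp":[0,0,0.02],"turn":[0,0,0.9],"claw":-1}
    - {"dp":[0,0,0.02],"turn":[0,0,0.9],"claw":-1}
    - {"dp":[0,0,0.02],"turn":[0,0,0.9],"claw":-1}
    - {"dp":[0,0,0.02],"turn":[0,0,0.9],"claw":-1}
    - {"dp":[0,0,0.02],"turn":[0,0,0.9],"claw":-1}
    - {"dp":[0,0,0.02],"turn":[0,0,0.9],"claw":-1}
    - {"dp":[0,0,0.02],"turn":[0,0,0.9],"claw":-1}
    - {"dp":[0,0,0.02],"turn":[0,0,0.9],"claw":-1}
    - {"dp":[0,0,0.02],"turn":[0,0,0.9],"claw":-1}
    - {"dp":[0,0,0.02],"turn":[0,0,0.9],"claw":-1}
    - {"dp":[0,0,0.02],"turn":[0,0,0.9],"claw":-1}
    - {"dp":[0,0,0.02],"turn":[0,0,0.9],"claw":-1}

```text
clock: 54.67
position: [0.5796, 0.1339, 0.1791]
ee_rot: [2.859, 1.298, 0.001]
wrist_force: [-0.5, -2.2, 0.6]
gripper_width: 0.227
grasp_force: 40.0
```

```bash
python3 -c "
from h import *
plan(578.2,133,175,-86.6); print(ctrl.get_state()['torque'],ctrl.get_state()['grasp_force'])"
```

```text
t54.7 pos [579.6 133.9 179.1] psi -41.2 j7 -0.71 F [-0.5 -2.2  0.6] w 0.227
 dp now [-0.08 -0.02  0.21]  turn [ 0.02 -0.01  7.93]  dp after turn [-0.07  0.04  0.21]
[-0.11548448  0.47062728  0.11357312] 39.99390006065369
```

Overshoot slightly to press against the home stop.

step_arm:
  commands:
    - {"dp":[0,0,0.02],"turn":[0,0,0.9],"claw":-1}
    - {"dp":[0,0,0.02],"turn":[0,0,0.9],"claw":-1}
    - {"dp":[0,0,0.02],"turn":[0,0,0.9],"claw":-1}
    - {"dp":[0,0,0.02],"turn":[0,0,0.9],"claw":-1}
    - {"dp":[0,0,0.02],"turn":[0,0,0.9],"claw":-1}
    - {"dp":[0,0,0.02],"turn":[0,0,0.9],"claw":-1}
    - {"dp":[0,0,0.02],"turn":[0,0,0.9],"claw":-1}
    - {"dp":[0,0,0.02],"turn":[0,0,0.9],"claw":-1}
    - {"dp":[0,0,0.02],"turn":[0,0,0.6],"claw":-1}
    - {"dp":[0,0,0],"turn":[0,0,0.5],"claw":-1}
    - {"dp":[0,0,0],"turn":[0,0,0.3],"claw":-1}
    - {"dp":[0,0,0],"turn":[0,0,0],"claw":-1}
    - {"dp":[0,0,0],"turn":[0,0,0],"claw":-1}

```text
clock: 55.75
position: [0.5784, 0.1333, 0.1754]
ee_rot: [3.139, -0.002, -0.002]
wrist_force: [-6.6, -3.0, 6.7]
gripper_width: 0.228
grasp_force: 40.9
```

```bash
python3 -c "
from h import *
plan(578.2,133,175,-86.6); print(ctrl.get_state()['torque'],ctrl.get_state()['grasp_force'])"
```

```text
t55.8 pos [578.4 133.3 175.4] psi -90.1 j7 -1.42 F [-6.6 -3.   6.7] w 0.228
 dp now [-0.01  0.02  0.02]  turn [ 0.03  0.02 -0.61]  dp after turn [-0.01  0.02  0.02]
[-0.41850309  1.38424346  1.08018893] 40.86207389831543
```

step_arm:
  commands:
    - {"dp":[0,0,0],"turn":[0,0,0],"claw":0.2}
    - {"dp":[0,0,0],"turn":[0,0,0],"claw":0.2}
    - {"dp":[0,0,0],"turn":[0,0,0],"claw":0.2}
    - {"dp":[0,0,0],"turn":[0,0,0],"claw":0.2}
    - {"dp":[0,0,-0.5],"turn":[0,0,0],"claw":0.2}
    - {"dp":[0,0,-1],"turn":[0,0,0],"claw":0.2}
    - {"dp":[0,0,-1],"turn":[0,0,0],"claw":0.2}
    - {"dp":[0,0,-1],"turn":[0,0,0],"claw":0.2}
    - {"dp":[0,0,-1],"turn":[0,0,0],"claw":0.2}
    - {"dp":[0,0,-1],"turn":[0,0,0],"claw":0.2}
    - {"dp":[-1,-1,0],"turn":[0,0,0],"claw":0.2}
    - {"dp":[-1,-1,0],"turn":[0,0,0],"claw":0.2}
    - {"dp":[-1,-1,0],"turn":[0,0,0],"claw":0.2}
    - {"dp":[0,-1,0],"turn":[0,0,0],"claw":0.2}
    - {"dp":[0,-1,0],"turn":[0,0,0],"claw":0.2}
    - {"dp":[0,-1,0],"turn":[0,0,0],"claw":0.2}
    - {"dp":[0,-1,0],"turn":[0,0,0],"claw":0.2}
    - {"dp":[0,-1,0],"turn":[0,0,0],"claw":0.2}
    - {"dp":[0,-1,0],"turn":[0,0,0],"claw":0.2}
    - {"dp":[0,0,0],"turn":[0,0,0],"claw":0.2}

```text
clock: 57.42
position: [0.5201, 0.3196, 0.2842]
ee_rot: [3.14, 0.006, 0.003]
wrist_force: [-1.0, 1.1, -0.8]
gripper_width: 0.601
grasp_force: 0.0
```

```bash
python3 see2.py final.png;python3 knob.py .75; python3 -c "
from h import *
plan(578.2,133,175,-86.6)"
```

```text
t (array([655.2, -88.2]), np.float64(186.6), np.float64(20.8)) 35
 mark [295.76 166.66] [633.3 -90.1  46. ]
s (array([649.5, -85.2]), np.float64(186.8), np.float64(21.6)) 26
 mark [271.42222222 242.45925926] [630.6 -86.2  46. ]
t57.6 pos [521.  312.6 285.1] psi -90.2 j7 -1.81 F [-0.6 -0.1 -0. ] w 0.600
 dp now [2.88 8.95 5.54]  turn [ 0.03 -0.02 -0.64]  dp after turn [2.32 9.13 5.51]
```

View pics/final.png

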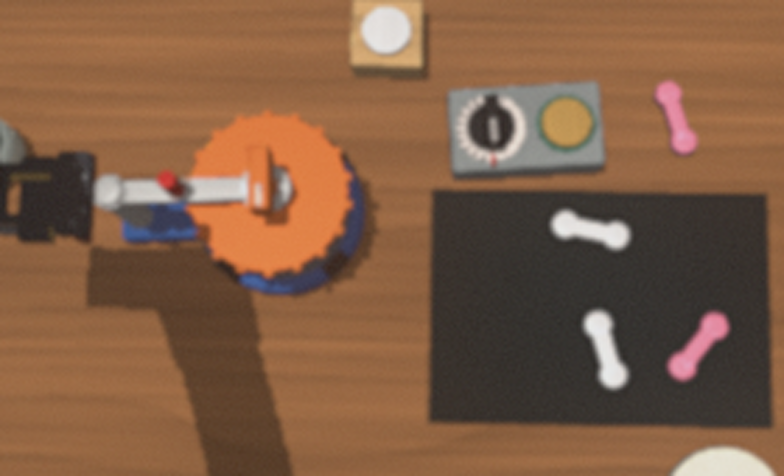

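The cap is home: its bar at (262,180) lies along x as at the start, and the arm is back over the tub. The timer pointer at (493,130) is on the red mark. The steel castings are still out of the tub; one, now at (590,230), shifted while the robot was far away. Handing in.

```bash
python3 -c "
from rig import ctrl
print(ctrl.sign_off())"
```

```text
the job is handed in; nothing more can be done
None
```

I set the timer to zero (pointer within about 0.05 rad of the mark by image measurement), put all three brass castings in the tub, swung the cap back and screwed it to its stop, and handed the job in.

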